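# Free the stiff combination lock from the cutter case and hold it up open

### The arm

A 6-joint arm with a two-finger parallel gripper is mounted at the origin on the work surface. World frame = base frame: x ahead of the robot, y to its left, z up, the work surface at z = 0. Lengths are in m, angles in rad, forces in N, time in s.
With the tool pointing down it reaches from about 0.3 to 0.875 m from the base axis. Payload 6.4 kg.
Tool frame: the origin (TCP) lies midway between the tips of the shut fingers; the grasp point (between the pads) lies 19 mm behind it; x points along the fingers, y is the direction in which the jaws open and shut, and the axes are right-handed (so a half turn about x gives the same grasp; the last joint's range is limited). The gripper opens to 88 mm and grips with 3 to 60 N. Pads are 18 mm wide; open, the fingers measure 123 mm over their backs; the gripper's body (75 mm by 187 mm) begins 45 mm behind the grasp point.
Start: joints at [-1.325, 0.181, 1.607, -0, 1.354, -0.206], TCP at [0.251, -0.517, 0.204] pointing down, gripper open.
Joint ranges: [-2.99, 2.99], [-0.89, 2.07], [0.3, 2.58], [-1.14, 4.28], [0, 2.63], [-3.12, 3.12]. Speed limits (rad/s): [2.57, 2.57, 3.01, 3.14, 3.14, 3.14].

### API

Orientations are given as a unit quaternion [w, x, y, z].
In Python, from rig import observe, read_camera, job_done gives the robot as it stands. The module is installed in compiled form; this text tells all that it offers.
- The arm moves only by the tool send_rows, never from a script. Its arguments are lists of equal length, an entry for each row: "turn": the turn, a rotation vector about the tool's x, y, z in degrees, a list of three; "travel": the shift along the tool's x, y, z in cm, a list of three; "hand": the closure in counts, from 0 (fully open) to 255 (shut). A call has 1 to 8 rows; each row is the pose to reach, as a shift and turn from the pose commanded when the call began, along the tool's axes at that moment; what a row does not reach only later rows make up. A row lasts 1/10 s, in which the tool goes at most 50 mm and 8.59 degrees, less where a joint would pass 70% of its speed; a pose out of reach is approached as far as the arm can. A call with a gripper value outside its range is refused whole. The fingers move at their own pace and stop on an object; the grip force is fixed at half the most. Time passes only in rows, so rows that repeat a pose let the fingers close. It gives the time, the measured TCP pose, the force and the opening at its end, in the units of the state.
- observe(): the state, without advancing time (a new reading comes with each control period).
- read_camera(name): name is "scene" or "top" or "wrist"; returns a dict with "frame" (480x640x3 uint8, blue, green, red), "fovy" (degrees; the focal length in pixels is half the picture's height over the tangent of half this angle, whatever the lens; pixels are square), "cx", "cy" (the principal point, pixels), "R" (3x3) and "t" (3): a world point X has camera coordinates R X + t; the wrist camera has in their place "T_tool_cam" (4x4, takes a point from camera to tool coordinates, whose origin is the TCP and whose axes are the tool frame's). Camera axes: x right, y down, z forward; pixel columns grow to the right and rows downward; lengths in m; the calibration is good to about 2 mm. A picture is of the moment at which its call begins: read the wrist's pose just before it. There is no depth.
- job_done(): hands the job in, once; it reports no verdict.
The state is a dict: "time_s": time; "joint_pos": joint angles; "joint_vel": joint speeds; "joint_efforts": joint torques, N m; "ee_pos": TCP position; "tcp_rot": TCP orientation; "wrist_force": force on the tool from outside, world axes, zero at the start; "torque": the same for the moment, N m; "opening": opening from 0.0 (shut) to 1.0 (fully open).
Only numpy, scipy, OpenCV 4.12 (cv2) and the standard library are available. Lean on these libraries where they do the work, as an engineer would, in place of code of your own. Each camera call takes 0.05 s, during which the arm holds its last target.

### The job

The combination lock on the cutter case is stiff: first give it a squirt by pressing the red nozzle cap of the lubricant can fully down and letting it spring back up. Then turn the lock's dial, feeling for the clicks, until it sits in the notch where its white mark points at the red index mark, pull the shackle out to its stop, and lift the open lock off its stud. Finish while still holding the lock in the gripper, still and level with its dial up, at least 10 cm above the top of the case, with the shackle still open; leave the bowl, bottle, tape measure and board where they are.

Things in the scene. Friction and masses are not known exactly. Their poses are not given: they have to be found in the camera images.
- case: flat wooden cutter case, 220 (x) x 180 (y) x 50 mm high, fixed to the bench; origin under its centre. On it a green hasp plate, upper face 53 mm above the bench, where the lock lies in a pocket: rails 8 mm high behind and beside it, 1 mm play each side, and a stop 16 mm high, 22 mm wide in front, between the shackle legs
- stud_top (a point): top centre of the headed stud on the plate, inside the shackle loop, 42 mm to -x of the lock's centre (neck 8 mm, blue head 25 mm wide, 18 to 22 mm above the plate). With the shackle shut the head overhangs its crossbar and the lock cannot be lifted; with the shackle at its stop the head passes through the loop and the lock lifts straight up
- lock: loose brass combination lock lying on its back, body 56 (x) x 60 (y) x 24 mm high, about 0.36 kg in all; origin at the centre of its underside (53 mm above the bench at the start), z up. Its shackle sticks out to its own -x; a red index mark on its upper face lies on the -x side of the dial. The dial is at its middle, near its centre of mass: the lock can be lifted level by the dial
- dial (a joint): angle of the black dial, rad, growing anticlockwise seen from above; 0 = its white mark (on top and down its side) points to the lock's -x, at the red index mark. Starts at about 0.8 to 2.6; limits +-3.1. It clicks into 12 notches 30 degrees apart (0, 0.524, ...), held with about 0.06 N m. Only in the notch at 0 (within 0.15) does the shackle come out; then the dial is blocked
- dial_top (a point): centre of the dial's top face. The dial is a round knob 40 mm across and 22 mm high; its top is 47 mm above the lock's underside, the lock's upper face is 23 mm below this point
- shackle (a joint): how far the shackle is pulled out along the lock's -x, in m: 0 shut, 0.020 at its stop. It moves with about 3 N of friction and stays where it is left
- shackle_grip (a point): point midway between the straight legs of the steel U shackle, 40 mm to -x of the lock's centre when shut, 12 mm above its underside; moves with the shackle. Legs: 9 mm round bars along the lock's x, 49 mm over their outsides: fingers closing along the lock's y pinch the U from outside. The crossbar ends 18 mm to -x of this point, the lock's body begins 12 mm to +x of it
- can: blue and yellow lubricant spray can, 45 mm wide, fixed in a wooden block 70 x 70 x 22 mm on the bench beside the case (on the lock's +y side), its nozzle aimed at the lock; origin under its centre, the shoulder of the can is 108 mm above the bench
- nozzle (a joint): how far the red nozzle cap is pressed down, in m: 0 up, 0.005 fully down; sprung, about 2 N to start and 7 N fully down, returns by itself
- nozzle_top (a point): centre of the top of the red nozzle cap, 17 mm across, 124 mm above the bench when up
- bowl: loose turned wooden bowl, 140 mm across, 60 mm high; origin under its centre
- bottle: loose green bottle, 62 mm wide, 190 mm high; origin under its centre
- tape_measure: loose yellow tape measure, 72 x 36 x 66 mm high; origin under its centre
- board: loose flat piece of board, 90 x 140 x 19 mm; origin under its centre
Things that resemble listed ones, but are neither listed nor needed, are in the scene too. What is shaped like the can but orange or pink is not meant.

How it is judged:
On the way, in this order (a step that is already met when the one before it is completed fails the run):
1. the nozzle cap is pressed down (value of joint nozzle above 0.0033 m), for 0.1 s.
2. the nozzle cap is let up again, before the dial is brought to its notch (value of joint nozzle below 0.001 m), for 0.1 s.
3. the dial's white mark stands at the index mark, shackle still shut (value of joint dial between -0.2 and 0.2 rad and value of joint shackle below 0.01 m), for 0.2 s.
4. the shackle is pulled out to its stop while the lock is still in its pocket (value of joint shackle above 0.016 m and height (world z) of lock below 0.07 m), for 0.1 s.
At the end, for the whole second after the job is handed in: the lock is held by the fingers (over 1 N), its underside more than 145 mm above the bench (about 95 mm above the case), dial up within 0.3 rad of level, slower than 0.03 m/s, its shackle out by more than 15 mm, touching neither case nor can; nozzle cap up (height (world z) of lock above 0.145 m and value of joint shackle above 0.015 m and angle between lock's own z axis and vertical below 0.3 rad and linear speed of lock below 0.03 m/s and contact force between the fingers and lock above 1 N and contact force between lock and case below 0.1 N and contact force between lock and can below 0.1 N and value of joint nozzle below 0.001 m); the arm keeps its last pose, push and grip.
It fails at once if a bystander (bowl, bottle, tape measure, board) is pushed by more than 20 mm or knocked over (distance of any of bowl, bottle, tape_measure, board from where it was at the start of the episode above 0.02 m or angle between any of bowl, bottle, tape_measure, board's own z axis and vertical above 0.4 rad).
It also fails if it takes over 72 s, if anything falls off the work surface, if the arm or the gripper's body presses on something with over 40 N, if the wrist force passes 120 N, or if a joint passes its speed limit or range.

## Working session

There is one attempt and no reset: what is moved stays moved. The work goes in short steps, Python scripts to look and compute and a tool call to move; the robot and the scene stay as the last step left them, time stands still between calls to the robot, and variables do not carry over. Pictures are saved under pics/ and viewed, and the job is handed in when it is done.

Besides the shell and the picture viewer there is one more tool, called after "Request:" as name(argument=value, ...) on one line, values as JSON. send_rows: Moves the arm, as the interface text tells. Its arguments: {"type":"object","properties":{"turn":{"type":"array"},"travel":{"type":"array"},"hand":{"type":"array"}},"required":["turn","travel","hand"]}

```bash
mkdir -p pics; cat > h.py <<'E'
import numpy as np, cv2
from rig import observe, read_camera, job_done
from scipy.spatial.transform import Rotation as Ro
def R_of(q): return Ro.from_quat([q[1],q[2],q[3],q[0]]).as_matrix()
def cam(name):
    s=observe(); c=read_camera(name)
    if 'R' not in c:
        T=np.eye(4);T[:3,:3]=R_of(s['tcp_rot']);T[:3,3]=s['ee_pos']
        M=np.linalg.inv(T@np.array(c['T_tool_cam'])); c['R']=M[:3,:3];c['t']=M[:3,3]
    c['R']=np.array(c['R']);c['t']=np.array(c['t'])
    c['f']=240/np.tan(np.radians(c['fovy'])/2)
    return c
def ray(c,u,v):
    d=c['R'].T@np.array([(u-c['cx'])/c['f'],(v-c['cy'])/c['f'],1]); o=-c['R'].T@c['t']; return o,d
def onz(c,u,v,z):
    o,d=ray(c,u,v); return o+d*(z-o[2])/d[2]
def proj(c,X):
    p=c['R']@np.array(X)+c['t']; return c['f']*p[0]/p[2]+c['cx'],c['f']*p[1]/p[2]+c['cy']
E
python3 - <<'E'
from h import *
import pickle
for n in ['scene','top','wrist']:
    c=cam(n); cv2.imwrite(f'pics/{n}0.png',c['frame']); pickle.dump(c,open(f'{n}0.pkl','wb'))
    print(n,c['fovy'],c['cx'],c['cy'],(-c['R'].T@c['t']).round(3))
s=observe();print(s)
E
```

```text
scene 47.53157262134572 318.05432647435396 237.41678208172166 [0.857 0.625 0.949]
top 55.13575787277299 321.84401818147984 240.071421415163 [ 0.411 -0.003  1.096]
wrist 69.60731398159368 317.3360220767582 234.75309982471896 [ 0.312 -0.488  0.384]
{'time_s': 0.15, 'joint_pos': array([-1.32530018e+00,  1.81325920e-01,  1.60774165e+00, -1.15265753e-05,
        1.35380572e+00, -2.06291929e-01]), 'joint_vel': array([ 0.00106841, -0.00261841, -0.00317327,  0.00097133, -0.00071189,
        0.00042849]), 'joint_efforts': array([ 2.15037821e-04, -4.34229755e+01, -3.42177343e+01,  7.02058291e-02,
        3.55699018e-02, -7.81095287e-05]), 'ee_pos': array([ 0.25093817, -0.51686711,  0.20335986]), 'tcp_rot': array([-0.15792442, -0.68912901, -0.15882964,  0.68915472]), 'wrist_force': array([-0.08213486, -0.48110692, -0.07519437]), 'torque': array([-0.0521822 , -0.00322314, -0.00844677]), 'opening': 1.0007501489138788}
```

View pics/scene0.png

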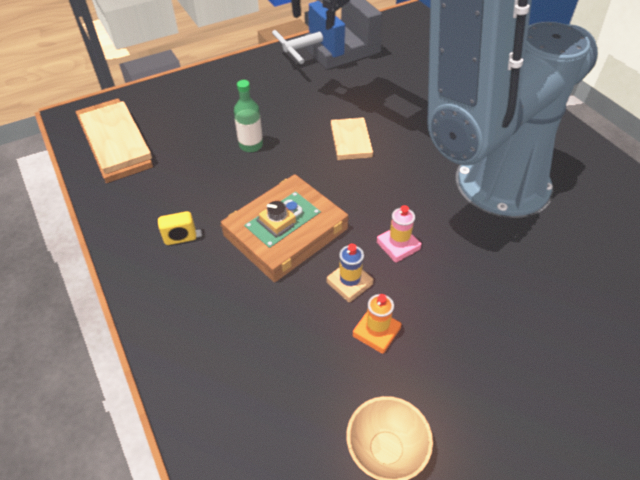

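View pics/top0.png

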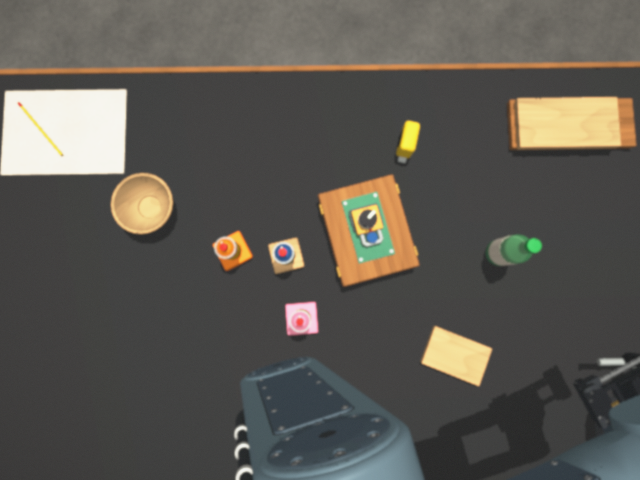

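View pics/wrist0.png

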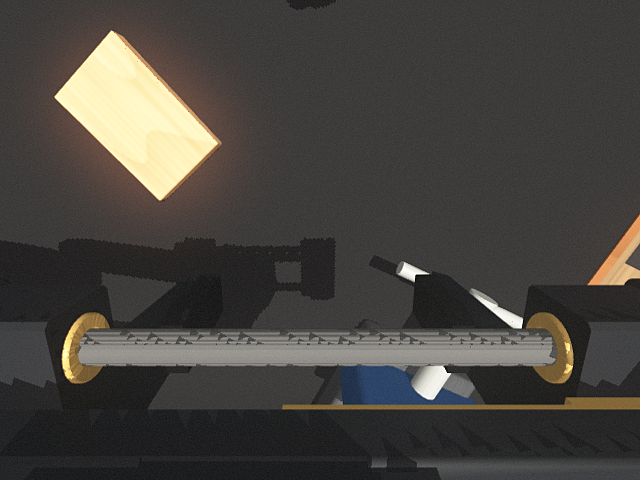

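The top view shows three can-shaped things: orange at (227,247), blue at (284,253) and pink at (299,320). The blue one fits the description and stands beside the case on its +y side. The lock's dial is at (367,218) and the blue stud head at (372,237). I'll enlarge the crop to confirm.

```bash
python3 - <<'E'
from h import *
import pickle
c=pickle.load(open('top0.pkl','rb'));f=c['frame']
a=cv2.resize(f[165:295,200:430],None,fx=3.4,fy=3.4,interpolation=cv2.INTER_CUBIC);cv2.imwrite('pics/tc.png',a)
c2=pickle.load(open('scene0.pkl','rb'));f=c2['frame']
a=cv2.resize(f[170:300,215:375],None,fx=4.5,fy=4.5,interpolation=cv2.INTER_CUBIC);cv2.imwrite('pics/sc.png',a)
E
```

```text
(no output)
```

View pics/tc.png

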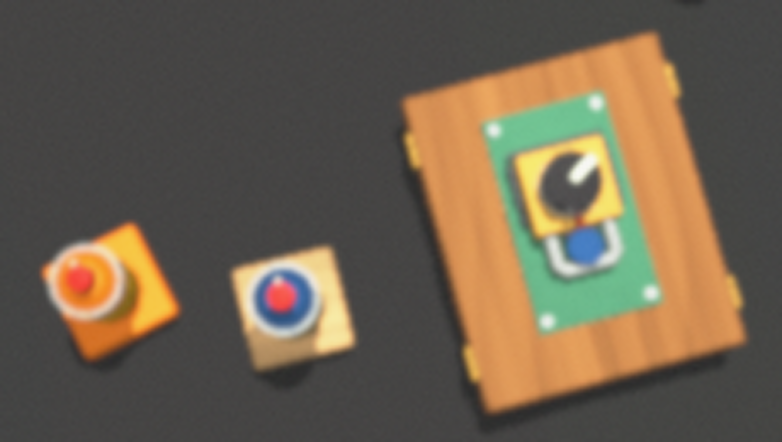

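View pics/sc.png

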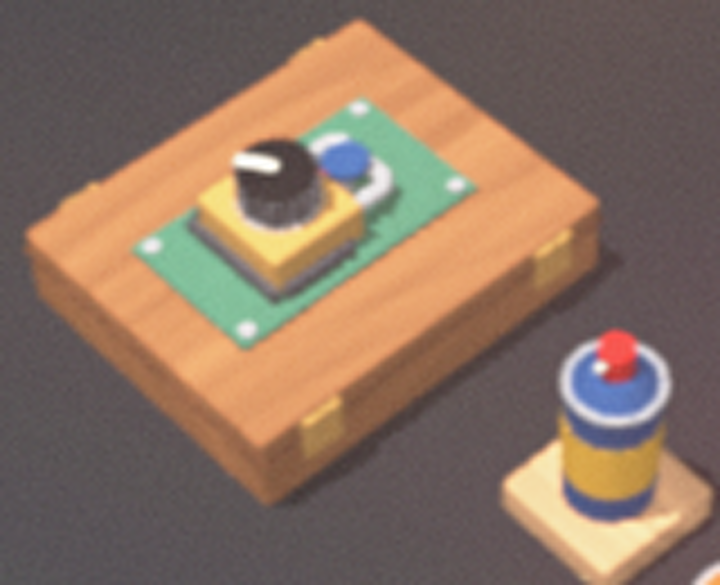

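The crop confirms the blue and yellow can, which stands in plain wood with a red cap. The white dial mark points to +x/-y of the lock, and the U shackle with its blue stud head lies on the near side. Now I'll measure.

```bash
cat > m.py <<'E'
from h import *
import pickle
t=pickle.load(open('top0.pkl','rb'));s=pickle.load(open('scene0.pkl','rb'))
def cent(m,box):
    x0,y0,x1,y1=box; mm=np.zeros_like(m);mm[y0:y1,x0:x1]=m[y0:y1,x0:x1]
    n,l,st,ce=cv2.connectedComponentsWithStats(mm)
    i=1+np.argmax(st[1:,4]); return ce[i],st[i]
def hsv(c): return cv2.cvtColor(c['frame'],cv2.COLOR_BGR2HSV)
def red(c): h=hsv(c); return cv2.inRange(h,(0,150,120),(7,255,255))|cv2.inRange(h,(172,120,120),(180,255,255))
def tri(c1,p1,c2,p2):
    o1,d1=ray(c1,*p1);o2,d2=ray(c2,*p2)
    A=np.stack([d1,-d2],1);k=np.linalg.lstsq(A,o2-o1,rcond=None)[0]
    a=o1+k[0]*d1;b=o2+k[1]*d2;return (a+b)/2,np.linalg.norm(a-b)
E
python3 - <<'E'
from m import *
R=R_of(observe()['tcp_rot']);print('toolR',R.round(3))
p,st=cent(red(t),(272,240,297,266));print('red top',p,st,onz(t,*p,.124))
q,st2=cent(red(s),(340,240,362,258));print('red scene',q,st2,onz(s,*q,.120))
print(tri(t,p,s,q))
h=hsv(t); g=cv2.inRange(h,(65,60,60),(95,255,255))
b=cv2.inRange(h,(100,120,80),(125,255,255))
p,st=cent(b,(355,225,390,250));print('stud',p,st,onz(t,*p,.075)); 
hs=hsv(s); bs=cv2.inRange(hs,(100,120,80),(125,255,255)); q,_=cent(bs,(280,195,305,218)); print('stud scene',q,onz(s,*q,.075),tri(t,p,s,q))
w=cv2.inRange(h,(0,0,150),(180,60,255))
n,l,st,ce=cv2.connectedComponentsWithStats(w[185:270,335:400])
for i in range(1,n): 
    pp=ce[i]+[335,185];print('white',pp,st[i,4],onz(t,*pp,.054))
# green plate rect
gm=np.zeros_like(g);gm[180:275,335:400]=g[180:275,335:400]
ct=max(cv2.findContours(gm,0,2)[0],key=cv2.contourArea)
W=np.array([onz(t,*pt,.053)[:2] for pt in ct[:,0].astype(float)],np.float32);print('plate',cv2.minAreaRect(W))
# case
wd=cv2.inRange(h,(5,80,90),(16,220,255));wm=np.zeros_like(g);wm[168:290,310:425]=wd[168:290,310:425]
ct=np.vstack(cv2.findContours(wm|gm,0,2)[0])
W=np.array([onz(t,*pt,.05)[:2] for pt in ct[:,0].astype(float)],np.float32);print('case',cv2.minAreaRect(W))
d=cv2.inRange(h,(0,0,0),(180,255,75));p,st=cent(d,(352,203,380,232));print('dark',p,st,onz(t,*p,.1))
E
```

```text
toolR [[-0.     0.437 -0.9  ]
 [ 0.001 -0.9   -0.437]
 [-1.    -0.001 -0.   ]]
red top [282.2826087  252.23913043] [279 249   8   8  46] [0.48521493 0.07452947 0.124     ]
red scene [351.9        248.38571429] [348 243   8  12  70] [0.48662601 0.07802133 0.12      ]
(array([0.48541396, 0.07539953, 0.11644191]), np.float64(0.0009303843873080497))
stud [371.67948718 236.88461538] [367 233  11   9  78] [ 0.52091128 -0.12149224  0.075     ]
stud scene [291.35416667 205.27083333] [ 0.52047771 -0.11909097  0.075     ] (array([ 0.52040796, -0.12123013,  0.07315712]), np.float64(0.0016769202037356277))
white [374.95652174 194.39130435] 23 [ 0.62154653 -0.13383628  0.054     ]
white [344.19047619 202.85714286] 21 [ 0.60261578 -0.0625864   0.054     ]
white [371. 204.] 3 [ 0.5992256  -0.12418345  0.054     ]
white [374.5 203. ] 2 [ 0.60146013 -0.13229127  0.054     ]
white [364. 206.] 3 [ 0.59476013 -0.10798083  0.054     ]
white [367.5 205. ] 2 [ 0.59699227 -0.11607997  0.054     ]
white [356.5 208. ] 2 [ 0.59031307 -0.09064692  0.054     ]
white [360. 207.] 3 [ 0.59254281 -0.09873704  0.054 
[... 200 characters left out ...]

white [380.  212.5] 2 [ 0.57921996 -0.14437829  0.054     ]
white [381.  215.5] 2 [ 0.57223602 -0.14649402  0.054     ]
white [382.  219.5] 2 [ 0.56294758 -0.1485464   0.054     ]
white [371.93548387 238.97419355] 155 [ 0.51837728 -0.12440031  0.054     ]
white [391.24 251.08] 25 [ 0.49014937 -0.1676863   0.054     ]
white [360.29166667 259.5       ] 24 [ 0.47185811 -0.09682996  0.054     ]
plate ((0.5461921095848083, -0.11534813791513443), (0.14483220875263214, 0.08089585602283478), 14.545413970947266)
case ((0.5417158603668213, -0.1166117861866951), (0.22459779679775238, 0.18719574809074402), 14.49978256225586)
dark [364.  224.5] [363 224   3   2   4] [ 0.54565982 -0.10243489  0.1       ]
```

```bash
cat >> h.py <<'E'
def Rpsi(psi):
    a=np.radians(psi); y=np.array([np.cos(a),np.sin(a),0]); x=np.array([0,0,-1.]); return np.stack([x,y,np.cross(x,y)],1)
def plan(pos,psi):
    s=observe();R=R_of(s['tcp_rot'])
    print('travel cm',(R.T@(np.array(pos)-s['ee_pos'])*100).round(2),'turn',np.degrees(Ro.from_matrix(R.T@Rpsi(psi)).as_rotvec()).round(2),'psi now',np.degrees(np.arctan2(R[1,1],R[0,1])).round(2),'pos',s['ee_pos'].round(4),'t',s['time_s'],'F',s['wrist_force'].round(2),'open',round(s['opening'],3),'q6',round(s['joint_pos'][5],2))
E
python3 -c "
from h import *
plan([.42,.055,.25],-75.5)"
```

```text
travel cm [ -4.6  -44.07 -40.18] turn [ 1.139e+01 -1.000e-02  7.000e-02] psi now -64.11 pos [ 0.2509 -0.5169  0.2034] t 0.15 F [-0.08 -0.48 -0.08] open 1.001 q6 -0.21
```

Request:
send_rows(turn=[[2,0,0],[4,0,0],[6,0,0],[8,0,0],[10,0,0],[11.4,0,0],[11.4,0,0],[11.4,0,0]], travel=[[-2,-2,-2],[-4,-5,-4.5],[-4.6,-8.5,-7.7],[-4.6,-12,-11],[-4.6,-15.5,-14.2],[-4.6,-19,-17.4],[-4.6,-22.5,-20.6],[-4.6,-26,-23.7]], hand=[255,255,255,255,255,255,255,255])

```text
time_s: 0.95
ee_pos: [0.3508, -0.178, 0.2499]
tcp_rot: [0.089, 0.702, 0.089, -0.701]
wrist_force: [0.7, -0.6, -0.2]
opening: 0.298
```

```bash
python3 -c "
from h import *
plan([.42,.055,.25],-75.5)"
```

```text
travel cm [-1.000e-02 -2.084e+01 -1.252e+01] turn [-0.05 -0.02 -0.01] psi now -75.55 pos [ 0.3508 -0.178   0.2499] t 0.95 F [ 0.71 -0.62 -0.2 ] open 0.298 q6 0.54
```

Request:
send_rows(turn=[[0,0,0],[0,0,0],[0,0,0],[0,0,0],[0,0,0],[0,0,0],[0,0,0],[0,0,0]], travel=[[0,-3.5,-2.1],[0,-7,-4.2],[0,-10.5,-6.3],[0,-14,-8.4],[0,-17.5,-10.5],[0,-20,-12],[0,-20.5,-12.3],[0,-20.5,-12.3]], hand=[255,255,255,255,255,255,255,255])

```text
time_s: 1.75
ee_pos: [0.4183, 0.0498, 0.2497]
tcp_rot: [-0.09, -0.701, -0.09, 0.702]
wrist_force: [-0.0, 0.0, 0.1]
opening: 0.009
```

```bash
python3 - <<'E'
from m import *
c=cam('wrist');cv2.imwrite('pics/w1.png',c['frame']);pickle.dump(c,open('w1.pkl','wb'))
plan([.485,.075,.14],-75.5)
n,l,st,ce=cv2.connectedComponentsWithStats(red(c))
for i in range(1,n):
    if st[i,4]>60: print(ce[i],st[i],onz(c,*ce[i],.122))
print(proj(c,[.485,.0755,.124]))
E
```

```text
travel cm [10.97 -0.85 -7.12] turn [ 0.04  0.05 -0.01] psi now -75.46 pos [0.4183 0.049  0.2498] t 1.8 F [-0.34  0.13  0.43] open 0.006 q6 1.15
[170.47530864  81.5308642 ] [154  68  24  22 162] [0.4985259  0.19525647 0.122     ]
(np.float64(307.1632442391926), np.float64(136.15693164688724))
```

View pics/w1.png

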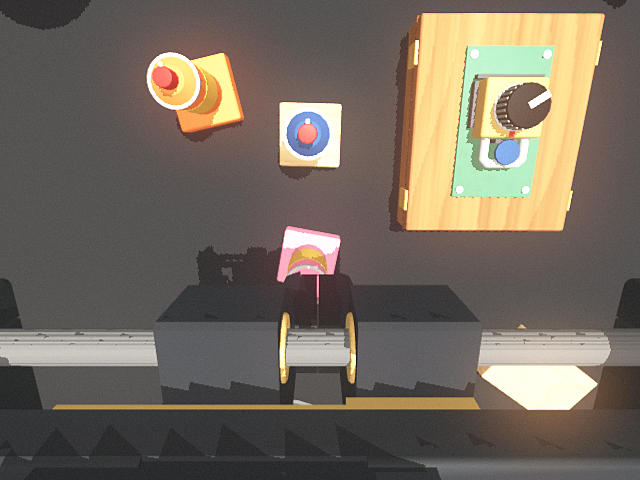

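The wrist view shows the blue can's red cap at about (307,133), close to the projection of my estimate at (307,136). The dial is at (522,105) with its white mark pointing right and up, and the stud is at (508,152). Now I'll refine these positions.

```bash
python3 - <<'E'
from m import *
c=pickle.load(open('w1.pkl','rb'))
f=c['frame']
h=hsv(c)
r=cv2.inRange(h,(0,110,90),(10,255,255))|cv2.inRange(h,(168,110,90),(180,255,255))
p,st=cent(r,(290,115,325,150));print(p,st,onz(c,*p,.122))
b=cv2.inRange(h,(100,110,60),(125,255,255)); p,st=cent(b,(490,135,530,170)); print('stud',p,st,onz(c,*p,.075))
# dial top by contour
a=cv2.resize(f[60:180,440:580],None,fx=5,fy=5,interpolation=cv2.INTER_CUBIC);cv2.imwrite('pics/w1c.png',a)
L=np.array([.5612,-.1108]);X=np.array([.968,.25])
print('dial_top proj',proj(c,[*L,.100]),'stud proj',proj(c,[*(L-.042*X),.075]))
E
```

```text
[306.26470588 134.8907563 ] [297 124  20  20 238] [0.48582635 0.07656037 0.122     ]
stud [507.5959596  152.47979798] [496 140  24  24 198] [ 0.52070028 -0.12109987  0.075     ]
dial_top proj (np.float64(529.4253283340852), np.float64(105.68275668935107)) stud proj (np.float64(507.72057657698235), np.float64(152.6867946175563))
```

View pics/w1c.png

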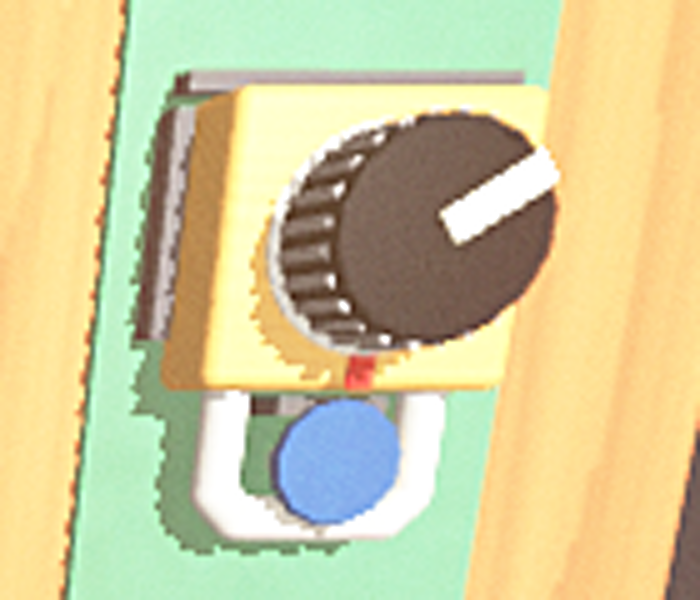

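```bash
python3 - <<'E'
from m import *
c=pickle.load(open('w1.pkl','rb'))
a=onz(c,549.8,93.2,.1);b=onz(c,530.2,105.4,.1);print(a,b)
ang=np.degrees(np.arctan2(*(a-b)[[1,0]]));print(ang,(ang-194.5)%360)
plan([.4855,.0758,.135],-75.5)
E
```

```text
[ 0.5754974  -0.12410348  0.1       ] [ 0.56159791 -0.11137664  0.1       ]
-42.4782675195575 123.0217324804425
travel cm [11.47 -0.91 -7.19] turn [ 0.04  0.05 -0.01] psi now -75.46 pos [0.4183 0.049  0.2498] t 1.8 F [-0.34  0.13  0.43] open 0.006 q6 1.15
```

Request:
send_rows(turn=[[0,0,0],[0,0,0],[0,0,0],[0,0,0],[0,0,0],[0,0,0]], travel=[[2,-0.5,-3],[5,-0.9,-6.5],[8,-0.9,-7.2],[10.5,-0.9,-7.2],[11.5,-0.9,-7.2],[11.5,-0.9,-7.2]], hand=[255,255,255,255,255,255])

```text
time_s: 2.4
ee_pos: [0.4848, 0.0748, 0.1337]
tcp_rot: [-0.088, -0.7, -0.089, 0.703]
wrist_force: [-1.0, -0.2, 0.3]
opening: 0.004
```

```bash
python3 - <<'E'
from m import *
plan([.4855,.0758,.119],-75.5)
for n in ['wrist','scene']:
    c=cam(n);f=c['frame']
    u,v=map(int,proj(c,[.4855,.0758,.124])); v0=min(max(v-60,0),340)
    cv2.imwrite(f'pics/n_{n}.png',cv2.resize(f[v0:v0+140,max(u-80,0):u+80],None,fx=4,fy=4,interpolation=cv2.INTER_CUBIC))
E
```

```text
travel cm [ 1.47 -0.07 -0.1 ] turn [-0.12  0.18  0.05] psi now -75.62 pos [0.4848 0.0748 0.1337] t 2.4 F [-0.98 -0.23  0.26] open 0.004 q6 1.23
```

View pics/n_scene.png

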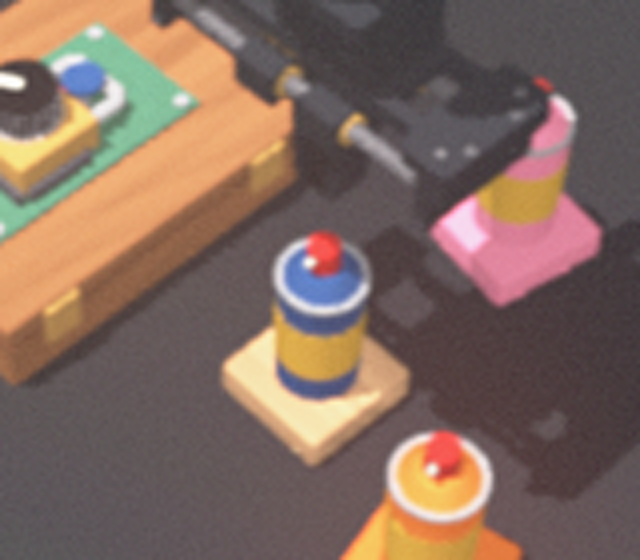

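View pics/n_wrist.png

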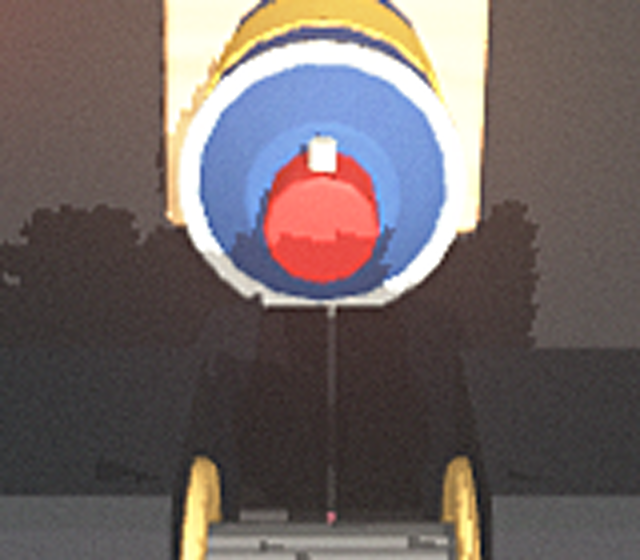

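```bash
python3 - <<'E'
from m import *
s=observe();print(s['ee_pos'],s['joint_pos'].round(3))
for n in ['wrist','scene','top']:
    c=cam(n);f=c['frame'].copy()
    R=R_of(s['tcp_rot'])
    for p,col in [(s['ee_pos'],(0,255,0)),(s['ee_pos']-.019*R[:,0],(255,255,0)),(s['ee_pos']-.064*R[:,0],(255,0,255))]:
        u,v=proj(c,p);print(n,u,v);cv2.circle(f,(int(u),int(v)),3,col,1)
    cv2.imwrite(f'pics/o_{n}.png',f)
E
```

```text
[0.4866645  0.07512322 0.13618303] [-0.088  0.069  1.877 -0.     1.194  1.231]
wrist 316.38444885210464 266.3224039610919
wrist 316.31416824229075 279.5888667554592
wrist 316.0686125995769 325.94098018526836
scene 351.4696352476424 242.12275826477386
scene 351.91076646699827 235.79532710132216
scene 353.00716563869474 220.0689627403875
top 281.53024080199583 251.11258342018152
top 280.7719774759622 250.40492201411777
top 278.8488222977615 248.61010661060456
```

View pics/o_scene.png

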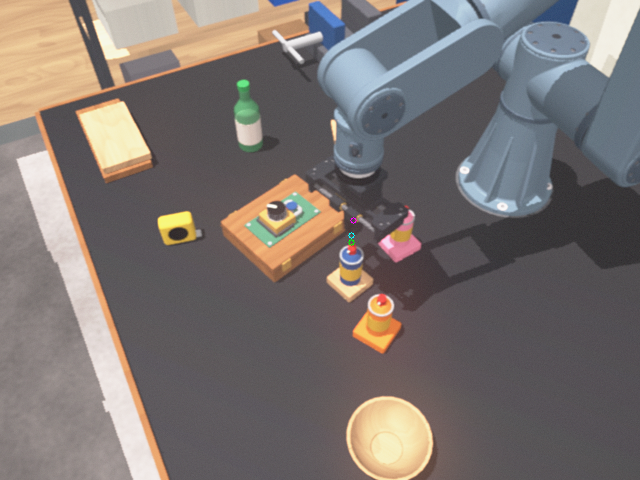

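View pics/o_wrist.png

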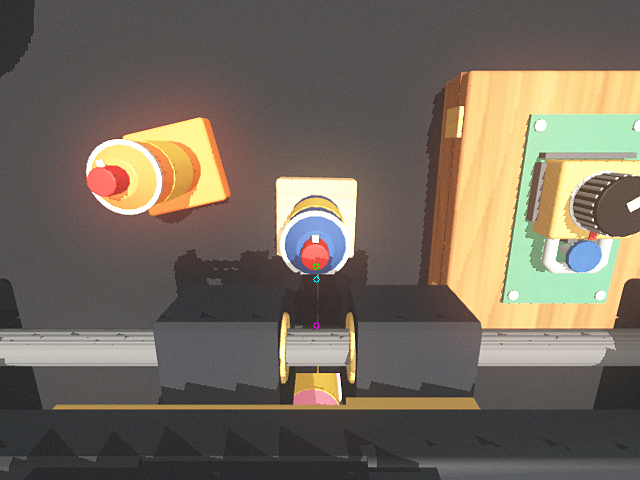

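View pics/o_top.png

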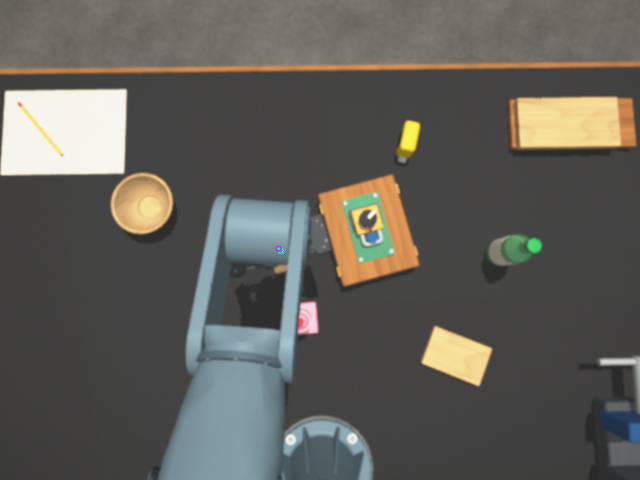

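```bash
python3 - <<'E'
from m import *
f=cam('scene')['frame'][180:270,300:430]
f=np.clip((f.astype(float)/255)**.45*255,0,255).astype('uint8')
a=cv2.resize(f,None,fx=5.5,fy=5.5,interpolation=cv2.INTER_CUBIC)
cv2.imwrite('pics/e1.png',a)
f=cam('wrist')['frame'][200:400,200:430]
f=np.clip((f.astype(float)/255)**.45*255,0,255).astype('uint8')
cv2.imwrite('pics/e2.png',cv2.resize(f,None,fx=3,fy=3,interpolation=cv2.INTER_CUBIC))
E
```

```text
(no output)
```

View pics/e1.png

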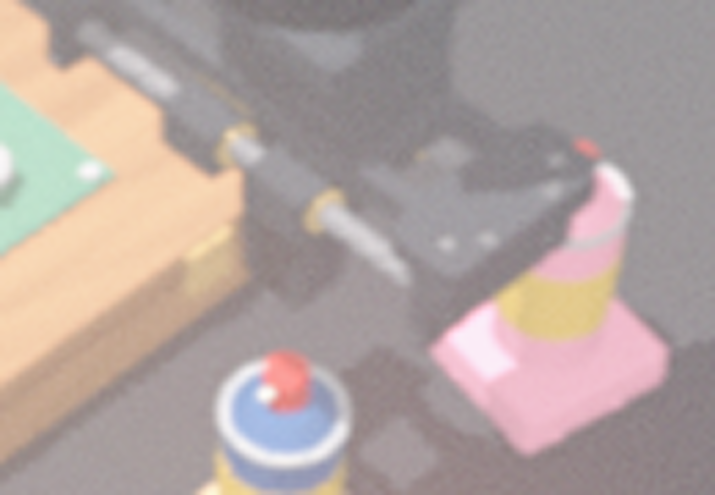

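View pics/e2.png

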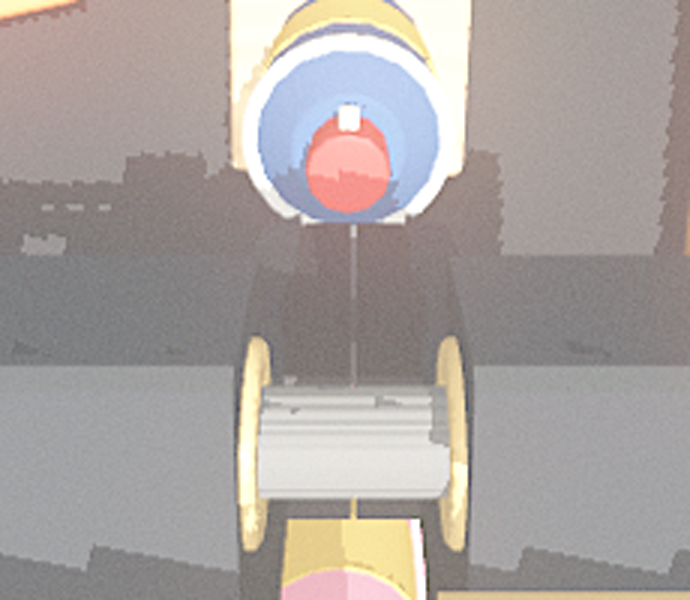

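```bash
python3 - <<'E'
from m import *
s=observe();R=R_of(s['tcp_rot'])
cw=cam('wrist');cs=cam('scene')
for h in [0,.005,.01,.015,.02,.025]:
    print(h,[tuple(np.round(proj(c,s['ee_pos']+R@np.array([-h,0,z])),1)) for c in (cw,cs) for z in (-.009,.009)])
E
```

```text
0 [(np.float64(316.4), np.float64(250.9)), (np.float64(316.4), np.float64(281.4)), (np.float64(348.3), np.float64(244.9)), (np.float64(354.9), np.float64(239.9))]
0.005 [(np.float64(316.4), np.float64(253.8)), (np.float64(316.4), np.float64(285.0)), (np.float64(348.4), np.float64(243.2)), (np.float64(355.0), np.float64(238.2))]
0.01 [(np.float64(316.3), np.float64(256.8)), (np.float64(316.4), np.float64(288.7)), (np.float64(348.5), np.float64(241.6)), (np.float64(355.2), np.float64(236.6))]
0.015 [(np.float64(316.3), np.float64(260.0)), (np.float64(316.3), np.float64(292.7)), (np.float64(348.6), np.float64(239.9)), (np.float64(355.3), np.float64(234.9))]
0.02 [(np.float64(316.3), np.float64(263.4)), (np.float64(316.3), np.float64(296.9)), (np.float64(348.7), np.float64(238.2)), (np.float64(355.4), np.float64(233.2))]
0.025 [(np.float64(316.3), np.float64(266.9)), (np.float64(316.3), np.float64(301.3)), (np.float64(348.9), np.float64(236.5)), (np.float64(355.6), np.float64(231.5))]
```

The reported TCP and the drawn finger tips seem not to line up: in the wrist view the tips end near (317,274), and the projected TCP is at (316,266). I'll go down slowly and feel for the cap with the wrist force.

Request:
send_rows(turn=[[0,0,0],[0,0,0],[0,0,0],[0,0,0]], travel=[[0.4,0,0],[0.8,0,0],[1.1,0,0],[1.1,0,0]], hand=[255,255,255,255])

```text
time_s: 3.25
ee_pos: [0.4854, 0.0761, 0.1232]
tcp_rot: [-0.089, -0.701, -0.089, 0.702]
wrist_force: [0.3, -0.6, -0.2]
opening: 0.005
```

Request:
send_rows(turn=[[0,0,0],[0,0,0]], travel=[[0.2,0,0],[0.2,0,0]], hand=[255,255])

```text
time_s: 3.45
ee_pos: [0.4859, 0.0761, 0.1218]
tcp_rot: [-0.089, -0.701, -0.089, 0.702]
wrist_force: [-0.2, -0.7, -0.2]
opening: 0.002
```

```bash
python3 - <<'E'
from m import *
plan([.4855,.0758,.119],-75.5)
f=cam('wrist')['frame'][180:330,230:410]
f=np.clip((f.astype(float)/255)**.6*255,0,255).astype('uint8')
cv2.imwrite('pics/e3.png',cv2.resize(f,None,fx=4,fy=4,interpolation=cv2.INTER_CUBIC))
f=cam('scene')['frame'][180:290,290:430]
f=np.clip((f.astype(float)/255)**.45*255,0,255).astype('uint8')
cv2.imwrite('pics/e4.png',cv2.resize(f,None,fx=5,fy=5,interpolation=cv2.INTER_CUBIC))
E
```

```text
travel cm [0.28 0.01 0.05] turn [-0.01  0.02  0.01] psi now -75.51 pos [0.4859 0.0761 0.1218] t 3.45 F [-0.23 -0.72 -0.21] open 0.002 q6 1.23
```

View pics/e3.png

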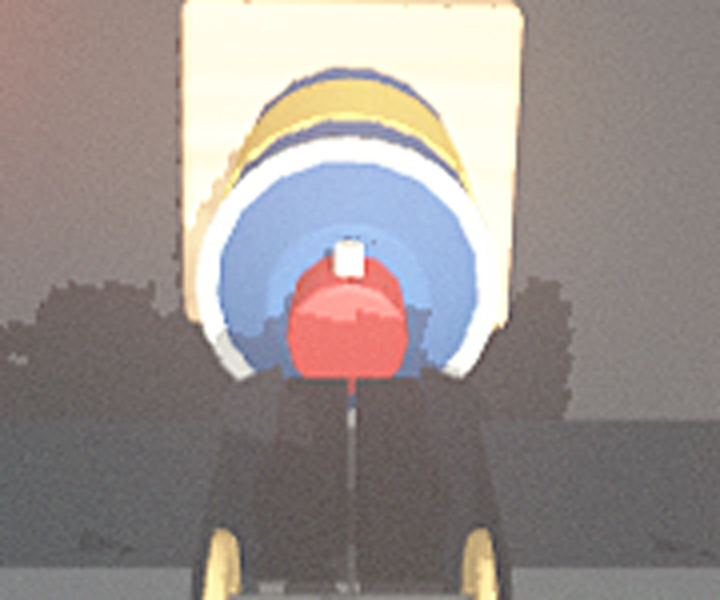

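View pics/e4.png

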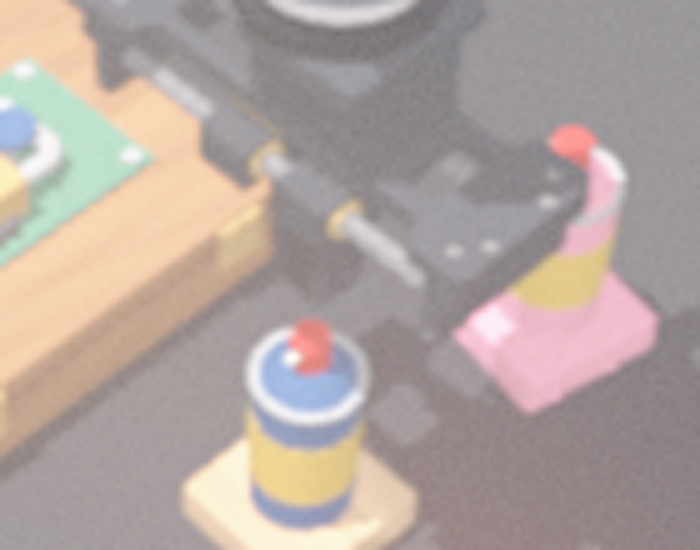

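There is no contact yet at TCP z 0.122, and the pictures show the tips still above and slightly behind the cap. I'll go on down in small steps.

Request:
send_rows(turn=[[0,0,0],[0,0,0],[0,0,0]], travel=[[0.2,0,0],[0.4,0,0],[0.4,0,0]], hand=[255,255,255])

```text
time_s: 3.85
ee_pos: [0.4858, 0.0761, 0.1177]
tcp_rot: [-0.089, -0.701, -0.089, 0.702]
wrist_force: [-0.9, 0.4, -0.2]
opening: 0.005
```

Request:
send_rows(turn=[[0,0,0],[0,0,0],[0,0,0]], travel=[[0.2,0,0],[0.4,0,0],[0.4,0,0]], hand=[255,255,255])

```text
time_s: 4.15
ee_pos: [0.4858, 0.0761, 0.1137]
tcp_rot: [-0.089, -0.701, -0.089, 0.702]
wrist_force: [0.1, 0.3, -0.5]
opening: 0.008
```

```bash
python3 - <<'E'
from m import *
plan([.4855,.0758,.119],-75.5)
f=cam('wrist')['frame'][180:330,230:410]
f=np.clip((f.astype(float)/255)**.6*255,0,255).astype('uint8')
cv2.imwrite('pics/e5.png',cv2.resize(f,None,fx=4,fy=4,interpolation=cv2.INTER_CUBIC))
f=cam('scene')['frame'][180:290,290:430]
f=np.clip((f.astype(float)/255)**.45*255,0,255).astype('uint8')
cv2.imwrite('pics/e6.png',cv2.resize(f,None,fx=5,fy=5,interpolation=cv2.INTER_CUBIC))
E
```

```text
travel cm [-0.53  0.02  0.03] turn [-0.01  0.03  0.01] psi now -75.51 pos [0.4858 0.0761 0.1137] t 4.15 F [ 0.06  0.27 -0.49] open 0.008 q6 1.23
```

View pics/e5.png

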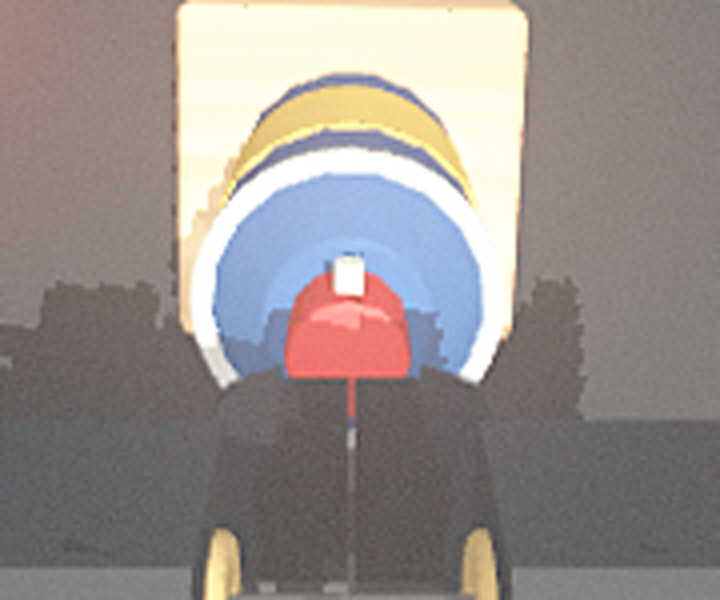

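View pics/e6.png

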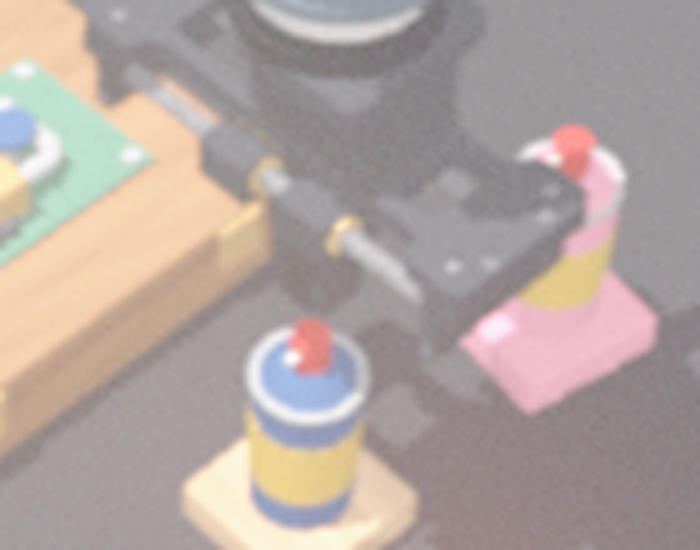

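Request:
send_rows(turn=[[0,0,0],[0,0,0],[0,0,0]], travel=[[0.2,0,0],[0.4,0,0],[0.4,0,0]], hand=[255,255,255])

```text
time_s: 4.55
ee_pos: [0.4858, 0.076, 0.1097]
tcp_rot: [-0.089, -0.701, -0.089, 0.702]
wrist_force: [-0.8, -0.8, -0.1]
opening: 0.005
```

Request:
send_rows(turn=[[0,0,0],[0,0,0],[0,0,0]], travel=[[0.2,0,0],[0.3,0,0],[0.3,0,0]], hand=[255,255,255])

```text
time_s: 4.85
ee_pos: [0.4859, 0.076, 0.1068]
tcp_rot: [-0.089, -0.701, -0.089, 0.702]
wrist_force: [0.1, 0.3, 0.0]
opening: 0.005
```

```bash
python3 - <<'E'
from m import *
plan([.4855,.0758,.119],-75.5)
f=cam('wrist')['frame'][180:330,230:410]
f=np.clip((f.astype(float)/255)**.6*255,0,255).astype('uint8')
cv2.imwrite('pics/e7.png',cv2.resize(f,None,fx=4,fy=4,interpolation=cv2.INTER_CUBIC))
f=cam('scene')['frame'][180:290,290:430]
f=np.clip((f.astype(float)/255)**.45*255,0,255).astype('uint8')
cv2.imwrite('pics/e8.png',cv2.resize(f,None,fx=5,fy=5,interpolation=cv2.INTER_CUBIC))
E
```

```text
travel cm [-1.22  0.01  0.05] turn [-0.01  0.02  0.01] psi now -75.51 pos [0.4859 0.076  0.1068] t 4.85 F [0.11 0.28 0.05] open 0.005 q6 1.23
```

View pics/e7.png

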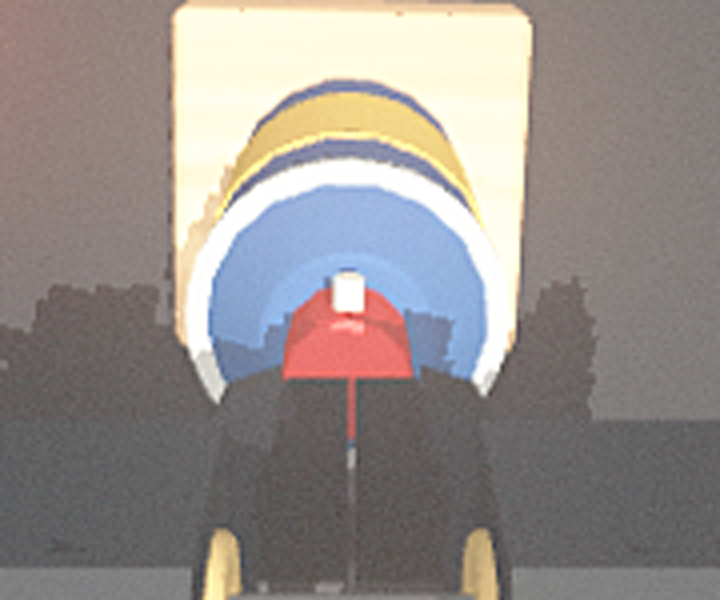

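View pics/e8.png

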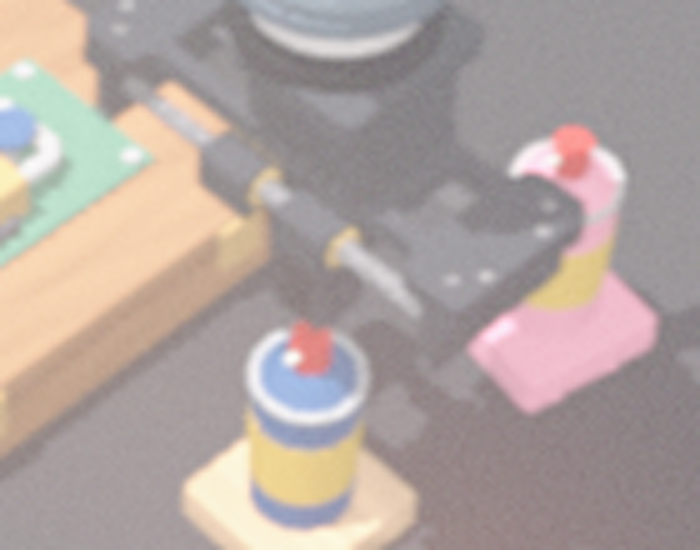

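At TCP z 0.107 there is still no force. The tips' front edge, at wrist row 274, cuts the cap near its middle, so the real tips sit further back along tool +z and higher than the stated TCP. I'll rise, shift 6 mm outward and feel again.

Request:
send_rows(turn=[[0,0,0],[0,0,0],[0,0,0],[0,0,0],[0,0,0]], travel=[[-0.5,0,0],[-1.2,0,0],[-1.5,0,0],[-1.5,0,-0.6],[-1.5,0,-0.6]], hand=[255,255,255,255,255])

```text
time_s: 5.45
ee_pos: [0.4928, 0.0776, 0.1224]
tcp_rot: [0.089, 0.702, 0.089, -0.701]
wrist_force: [0.3, -0.4, -0.3]
opening: 0.002
```

Request:
send_rows(turn=[[0,0,0],[0,0,0],[0,0,0],[0,0,0],[0,0,0]], travel=[[0.3,0,0],[0.6,0,0],[0.8,0,0],[1.0,0,0],[1.0,0,0]], hand=[255,255,255,255,255])

```text
time_s: 5.95
ee_pos: [0.4915, 0.0775, 0.1115]
tcp_rot: [-0.089, -0.701, -0.089, 0.702]
wrist_force: [-0.3, -1.0, -0.5]
opening: 0.006
```

```bash
cat > v.py <<'E'
from m import *
import sys
tag=sys.argv[1]
plan([.4855,.0758,.119],-75.5)
f=cam('wrist')['frame'][180:330,230:410]
f=np.clip((f.astype(float)/255)**.6*255,0,255).astype('uint8')
a=cv2.resize(f,None,fx=3,fy=3,interpolation=cv2.INTER_CUBIC)[:330]
f=cam('scene')['frame'][200:290,290:430]
f=np.clip((f.astype(float)/255)**.45*255,0,255).astype('uint8')
b=cv2.resize(f,None,fx=540/140,fy=330/90,interpolation=cv2.INTER_CUBIC)
cv2.imwrite(f'pics/{tag}.png',cv2.resize(np.hstack([a,b]),(800,int(800/1080*330))))
E
python3 v.py f1
```

```text
travel cm [-0.75  0.02  0.62] turn [-0.02  0.05  0.02] psi now -75.52 pos [0.4915 0.0775 0.1115] t 5.95 F [-0.29 -0.96 -0.49] open 0.006 q6 1.24
```

View pics/f1.png

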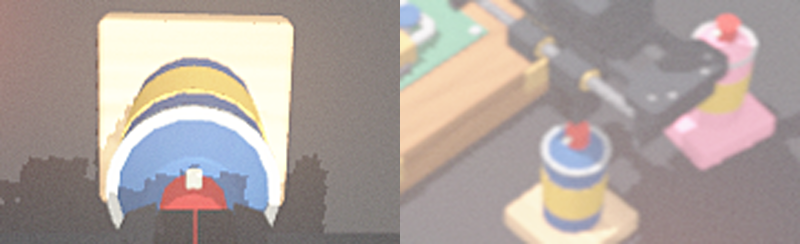

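Request:
send_rows(turn=[[0,0,0],[0,0,0],[0,0,0]], travel=[[0.2,0,0],[0.4,0,0],[0.4,0,0]], hand=[255,255,255])

```text
time_s: 6.35
ee_pos: [0.4916, 0.0776, 0.1077]
tcp_rot: [-0.089, -0.701, -0.089, 0.702]
wrist_force: [0.2, -0.8, -0.5]
opening: 0.001
```

Request:
send_rows(turn=[[0,0,0],[0,0,0]], travel=[[0.2,0,0],[0.2,0,0]], hand=[255,255])

```text
time_s: 6.55
ee_pos: [0.4916, 0.0776, 0.1057]
tcp_rot: [-0.089, -0.701, -0.089, 0.702]
wrist_force: [0.0, -0.3, -0.2]
opening: 0.003
```

Request:
send_rows(turn=[[0,0,0],[0,0,0]], travel=[[0.2,0,0],[0.2,0,0]], hand=[255,255])

```text
time_s: 6.75
ee_pos: [0.4917, 0.0775, 0.1038]
tcp_rot: [-0.089, -0.701, -0.089, 0.702]
wrist_force: [0.4, -0.6, -0.6]
opening: 0.005
```

Request:
send_rows(turn=[[0,0,0],[0,0,0]], travel=[[0.2,0,0],[0.2,0,0]], hand=[255,255])

```text
time_s: 6.95
ee_pos: [0.4917, 0.0776, 0.1018]
tcp_rot: [-0.089, -0.701, -0.089, 0.702]
wrist_force: [-0.0, -0.2, -0.9]
opening: 0.003
```

```bash
python3 v.py f2
```

```text
travel cm [-1.72  0.02  0.64] turn [-0.02  0.02  0.01] psi now -75.52 pos [0.4917 0.0776 0.1018] t 6.95 F [-0.04 -0.18 -0.89] open 0.003 q6 1.24
```

View pics/f2.png

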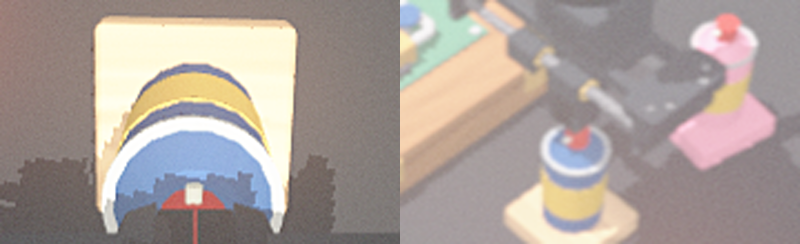

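Request:
send_rows(turn=[[0,0,0],[0,0,0],[0,0,0]], travel=[[0,0,0.3],[0.3,0,0.3],[0.3,0,0.3]], hand=[255,255,255])

```text
time_s: 7.35
ee_pos: [0.4885, 0.0768, 0.0986]
tcp_rot: [-0.089, -0.701, -0.089, 0.702]
wrist_force: [-0.7, -0.1, 0.4]
opening: 0.004
```

Request:
send_rows(turn=[[0,0,0],[0,0,0]], travel=[[0.2,0,0],[0.2,0,0]], hand=[255,255])

```text
time_s: 7.55
ee_pos: [0.4888, 0.0768, 0.0967]
tcp_rot: [-0.089, -0.701, -0.089, 0.702]
wrist_force: [0.4, -0.5, -0.6]
opening: 0.006
```

Request:
send_rows(turn=[[0,0,0],[0,0,0]], travel=[[0.2,0,0],[0.2,0,0]], hand=[255,255])

```text
time_s: 7.75
ee_pos: [0.4888, 0.0768, 0.0947]
tcp_rot: [-0.089, -0.701, -0.089, 0.702]
wrist_force: [0.4, 0.7, 0.5]
opening: 0.005
```

Request:
send_rows(turn=[[0,0,0],[0,0,0]], travel=[[0.2,0,0],[0.2,0,0]], hand=[255,255])

```text
time_s: 7.95
ee_pos: [0.4888, 0.0768, 0.0928]
tcp_rot: [-0.089, -0.701, -0.089, 0.702]
wrist_force: [-0.5, 0.4, -0.9]
opening: 0.003
```

```bash
python3 v.py f3
```

```text
travel cm [-2.62  0.02  0.34] turn [-0.01  0.02  0.01] psi now -75.51 pos [0.4888 0.0768 0.0928] t 7.95 F [-0.49  0.4  -0.87] open 0.003 q6 1.23
```

View pics/f3.png

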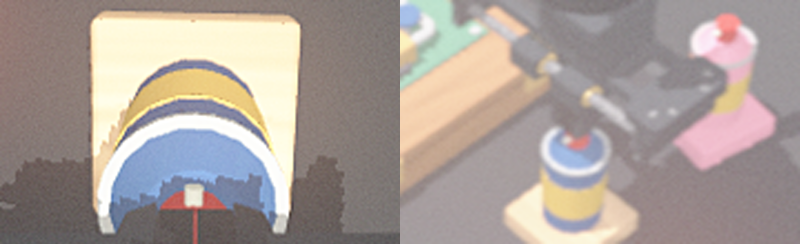

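Request:
send_rows(turn=[[0,0,0],[0,0,0]], travel=[[0.2,0,0],[0.2,0,0]], hand=[255,255])

```text
time_s: 8.25
ee_pos: [0.4888, 0.0768, 0.0908]
tcp_rot: [-0.089, -0.701, -0.089, 0.702]
wrist_force: [0.1, 0.1, -0.0]
opening: 0.004
```

Request:
send_rows(turn=[[0,0,0],[0,0,0]], travel=[[0.2,0,0],[0.2,0,0]], hand=[255,255])

```text
time_s: 8.45
ee_pos: [0.4891, 0.0768, 0.0891]
tcp_rot: [0.089, 0.702, 0.089, -0.701]
wrist_force: [0.5, -0.1, 1.9]
opening: 0.008
```

```bash
python3 v.py f4
```

```text
travel cm [-2.99  0.01  0.38] turn [-0.02 -0.02 -0.  ] psi now -75.52 pos [0.4891 0.0768 0.0891] t 8.45 F [ 0.48 -0.06  1.92] open 0.008 q6 1.23
```

View pics/f4.png

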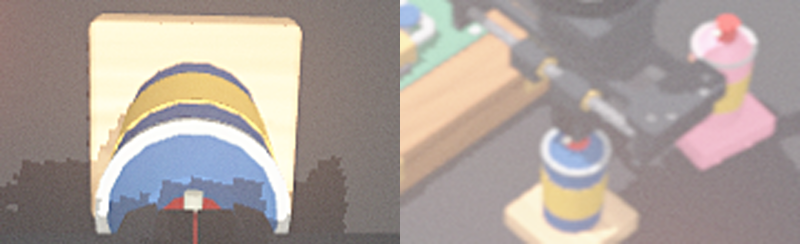

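Contact at about TCP z 0.0893 means the real tips are about 34 mm short of the stated TCP, which agrees with both views. I'll press a further 4.5 mm now.

Request:
send_rows(turn=[[0,0,0],[0,0,0],[0,0,0]], travel=[[0.2,0,0],[0.4,0,0],[0.4,0,0]], hand=[255,255,255])

```text
time_s: 8.85
ee_pos: [0.4892, 0.0768, 0.0852]
tcp_rot: [0.089, 0.702, 0.089, -0.701]
wrist_force: [-2.6, 0.6, 6.0]
opening: 0.008
```

```bash
python3 v.py f5
```

```text
travel cm [-3.38  0.    0.38] turn [-0.01 -0.03 -0.01] psi now -75.51 pos [0.4892 0.0768 0.0852] t 8.85 F [-2.64  0.59  5.98] open 0.008 q6 1.23
```

View pics/f5.png

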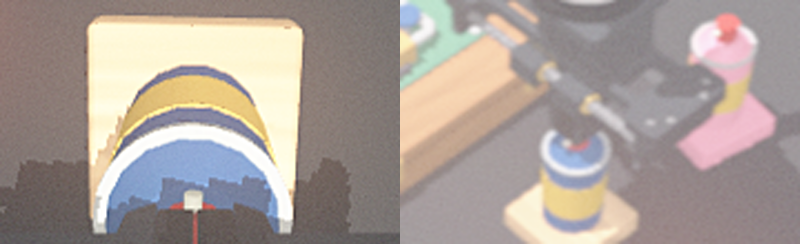

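The force is 6 N, about 4 mm down. I'll push to the stop, hold, then let go.

Request:
send_rows(turn=[[0,0,0],[0,0,0],[0,0,0],[0,0,0]], travel=[[0.1,0,0],[0.2,0,0],[0.2,0,0],[0.2,0,0]], hand=[255,255,255,255])

```text
time_s: 9.35
ee_pos: [0.4893, 0.0768, 0.0845]
tcp_rot: [0.089, 0.702, 0.089, -0.701]
wrist_force: [-6.0, -0.1, 16.9]
opening: 0.006
```

Request:
send_rows(turn=[[0,0,0],[0,0,0],[0,0,0],[0,0,0],[0,0,0]], travel=[[-0.5,0,0],[-1.5,0,0],[-4,0,0],[-7,0,0],[-7,0,0]], hand=[255,255,255,255,255])

```text
time_s: 9.85
ee_pos: [0.4917, 0.0766, 0.157]
tcp_rot: [0.09, 0.704, 0.089, -0.699]
wrist_force: [1.0, 0.1, 0.7]
opening: 0.004
```

```bash
python3 v.py f6
```

```text
travel cm [ 3.8  -0.08  0.64] turn [-0.01 -0.38 -0.13] psi now -75.51 pos [0.4917 0.0766 0.157 ] t 9.85 F [1.02 0.08 0.68] open 0.004 q6 1.23
```

View pics/f6.png

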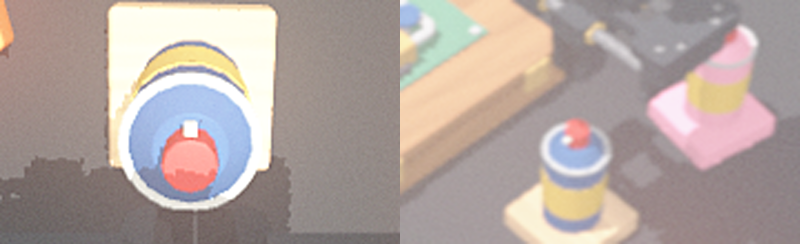

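The cap is up again, at scene crop (577,133). The stop came at TCP z 0.0845, so the tip offset is 34.5 mm. Next I'll go above the dial and open the gripper.

```bash
python3 -c "
from h import *
plan([.5612,-.1108,.13],-15)"
```

```text
travel cm [ 2.35 19.96 -2.28] turn [-6.051e+01 -5.000e-02 -5.000e-02] psi now -75.51 pos [0.4892 0.0768 0.1534] t 9.95 F [-0.63  0.04  0.12] open 0.003 q6 1.23
```

Request:
send_rows(turn=[[-7.5,0,0],[-15,0,0],[-22.5,0,0],[-30,0,0],[-37.5,0,0],[-45,0,0],[-52.5,0,0],[-60.5,0,0]], travel=[[0,2.5,0],[0,5.5,-0.5],[0,8.5,-1],[0,11.5,-1.5],[0,14.5,-2],[1,17,-2.3],[2,19,-2.3],[2.3,20,-2.3]], hand=[128,0,0,0,0,0,0,0])

```text
time_s: 10.75
ee_pos: [0.5597, -0.1122, 0.1267]
tcp_rot: [-0.43, -0.559, -0.433, 0.561]
wrist_force: [0.3, 0.5, -0.3]
opening: 0.711
```

```bash
cat > v2.py <<'E'
from m import *
import sys
tag=sys.argv[1]
plan([.5612,-.1108,.0465],-15)
c=cam('wrist');pickle.dump(c,open(f'{tag}.pkl','wb'))
f=np.clip((c['frame'].astype(float)/255)**.7*255,0,255).astype('uint8')
a=cv2.resize(f,(520,390),interpolation=cv2.INTER_AREA)
c=cam('scene');f=c['frame'][160:290,220:313]
f=np.clip((f.astype(float)/255)**.6*255,0,255).astype('uint8')
b=cv2.resize(f,(279,390),interpolation=cv2.INTER_CUBIC)
cv2.imwrite(f'pics/{tag}.png',np.hstack([a,b]))
E
python3 v2.py g1
```

```text
travel cm [ 8.02  0.15 -0.17] turn [ 0.22 -0.02  0.27] psi now -14.78 pos [ 0.5597 -0.1122  0.1267] t 10.75 F [ 0.34  0.52 -0.35] open 0.711 q6 -0.15
```

View pics/g1.png

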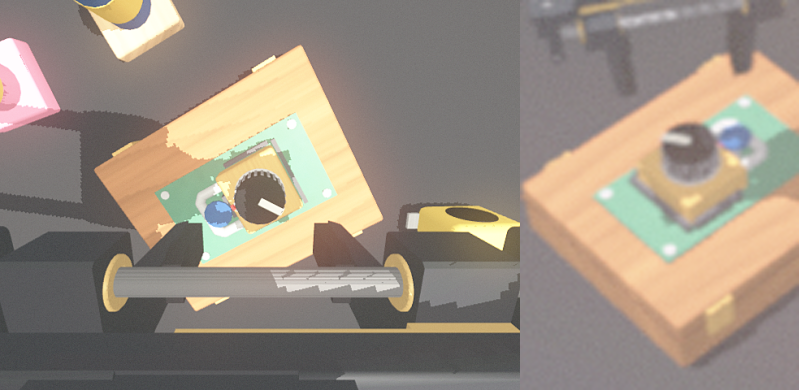

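The open fingers, with tips at (185,225) and (335,225) in the small picture, straddle the dial at (262,195), whose mark points right and down. I'll go down and close.

Request:
send_rows(turn=[[0.2,0,0],[0.2,0,0],[0.2,0,0],[0.2,0,0],[0.2,0,0]], travel=[[0,0.1,-0.2],[2,0.1,-0.2],[4,0.1,-0.2],[5.5,0.1,-0.2],[5.5,0.1,-0.2]], hand=[0,0,0,0,0])

```text
time_s: 11.35
ee_pos: [0.5608, -0.1079, 0.0726]
tcp_rot: [-0.428, -0.561, -0.431, 0.563]
wrist_force: [-0.4, -0.1, 0.0]
opening: 1.003
```

```bash
python3 v2.py g2
```

```text
travel cm [2.61 0.12 0.27] turn [-0.27 -0.04  0.26] psi now -15.27 pos [ 0.5608 -0.1079  0.0726] t 11.35 F [-0.41 -0.12  0.01] open 1.003 q6 -0.13
```

View pics/g2.png

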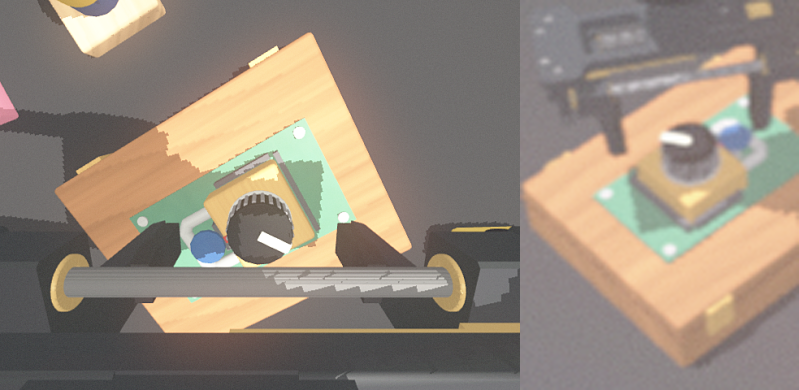

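Request:
send_rows(turn=[[0,0,0],[0,0,0],[0,0,0],[0,0,0]], travel=[[0.8,0.1,0.25],[1.8,0.1,0.25],[2.6,0.1,0.25],[2.6,0.1,0.25]], hand=[0,0,0,0])

```text
time_s: 11.85
ee_pos: [0.5619, -0.1117, 0.0474]
tcp_rot: [-0.428, -0.561, -0.43, 0.562]
wrist_force: [0.3, 0.1, 0.1]
opening: 1.004
```

```bash
python3 v2.py g3
```

```text
travel cm [ 0.09 -0.09 -0.07] turn [-0.23 -0.02  0.16] psi now -15.23 pos [ 0.5619 -0.1117  0.0474] t 11.85 F [0.32 0.13 0.09] open 1.004 q6 -0.14
```

View pics/g3.png

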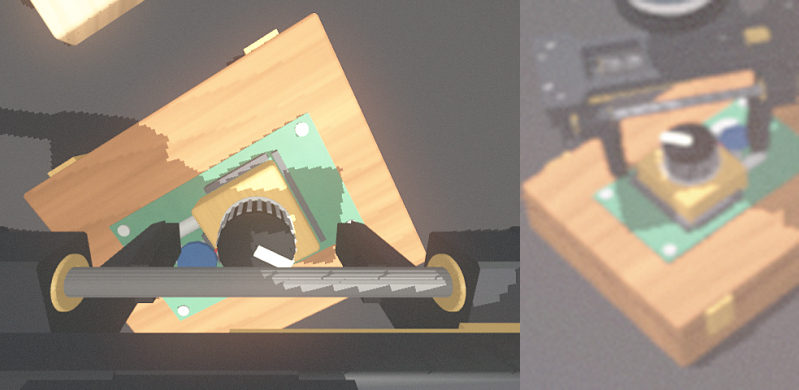

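The fingers straddle the dial, which is at (257,225) small, with no contact. Closing now.

Request:
send_rows(turn=[[0,0,0],[0,0,0],[0,0,0],[0,0,0],[0,0,0],[0,0,0],[0,0,0],[0,0,0]], travel=[[0.1,-0.05,0],[0.1,-0.05,0],[0.1,-0.05,0],[0.1,-0.05,0],[0.1,-0.05,0],[0.1,-0.05,0],[0.1,-0.05,0],[0.1,-0.05,0]], hand=[255,255,255,255,255,255,255,255])

```text
time_s: 12.75
ee_pos: [0.5622, -0.1117, 0.048]
tcp_rot: [-0.429, -0.562, -0.43, 0.562]
wrist_force: [-2.0, 1.7, 1.6]
opening: 0.445
```

```bash
python3 v2.py g4
```

```text
travel cm [ 0.15 -0.12 -0.07] turn [-0.21 -0.01  0.05] psi now -15.21 pos [ 0.5622 -0.1117  0.048 ] t 12.75 F [-1.97  1.75  1.6 ] open 0.445 q6 -0.14
```

View pics/g4.png

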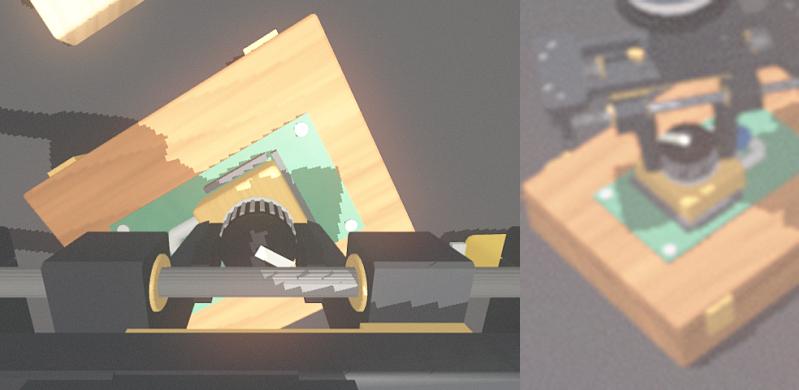

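The opening of 0.445, about 39 mm, matches the dial's 40 mm, so it is gripped. I'll turn clockwise by 120° in total.

Request:
send_rows(turn=[[5,0,0],[10,0,0],[16,0,0],[22,0,0],[28,0,0],[30,0,0],[30,0,0]], travel=[[0,0,0],[0,0,0],[0,0,0],[0,0,0],[0,0,0],[0,0,0],[0,0,0]], hand=[255,255,255,255,255,255,255])

```text
time_s: 13.55
ee_pos: [0.5618, -0.1114, 0.048]
tcp_rot: [-0.269, -0.653, -0.27, 0.654]
wrist_force: [-4.8, 2.4, 4.6]
opening: 0.444
```

```bash
python3 v2.py g5; python3 -c "
from h import *
print(observe()['torque'])"
```

```text
travel cm [ 0.15 -0.09 -0.  ] turn [-30.26   0.     0.11] psi now -45.26 pos [ 0.5618 -0.1114  0.048 ] t 13.55 F [-4.83  2.41  4.63] open 0.444 q6 0.39
[ 0.38232679  0.6148345  -0.1077678 ]
```

View pics/g5.png

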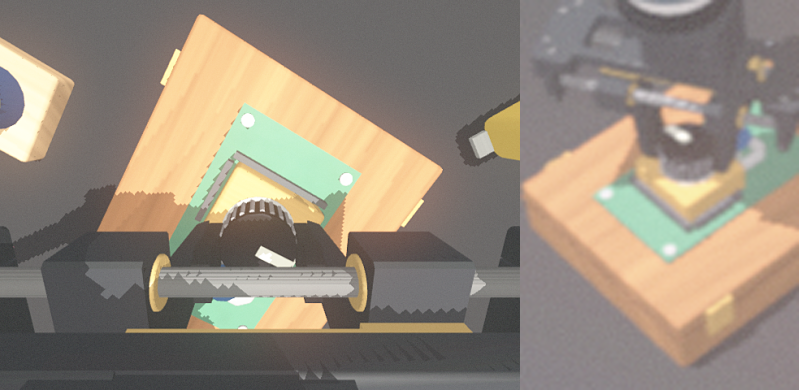

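The mark stays at (275,256) in the picture, so it turns with the gripper with no slip. Continuing.

Request:
send_rows(turn=[[6,0,0],[12,0,0],[18,0,0],[24,0,0],[30,0,0],[37,0,0],[44,0,0],[45,0,0]], travel=[[0,0,0],[0,0,0],[0,0,0],[0,0,0],[0,0,0],[0,0,0],[0,0,0],[0,0,0]], hand=[255,255,255,255,255,255,255,255])

```text
time_s: 14.45
ee_pos: [0.5614, -0.1106, 0.048]
tcp_rot: [0.003, -0.706, 0.002, 0.708]
wrist_force: [-6.5, 4.7, 6.7]
opening: 0.447
```

Request:
send_rows(turn=[[6,0,0],[12,0,0],[18,0,0],[24,0,0],[31,0,0],[38,0,0],[44,0,0],[45,0,0]], travel=[[0,0,0],[0,0,0],[0,0,0],[0,0,0],[0,0,0],[0,0,0],[0,0,0],[0,0,0]], hand=[255,255,255,255,255,255,255,255])

```text
time_s: 15.25
ee_pos: [0.5618, -0.1098, 0.048]
tcp_rot: [0.274, -0.651, 0.272, 0.653]
wrist_force: [-4.4, 8.1, 5.7]
opening: 0.446
```

```bash
python3 v2.py g6; python3 -c "
from h import *
print(observe()['torque'])"
```

```text
travel cm [ 0.15  0.11 -0.03] turn [-1.2037e+02  5.0000e-02  2.5000e-01] psi now -135.37 pos [ 0.5618 -0.1098  0.048 ] t 15.25 F [-4.35  8.14  5.68] open 0.446 q6 1.96
[ 1.46769457  0.64999567 -0.13325273]
```

View pics/g6.png

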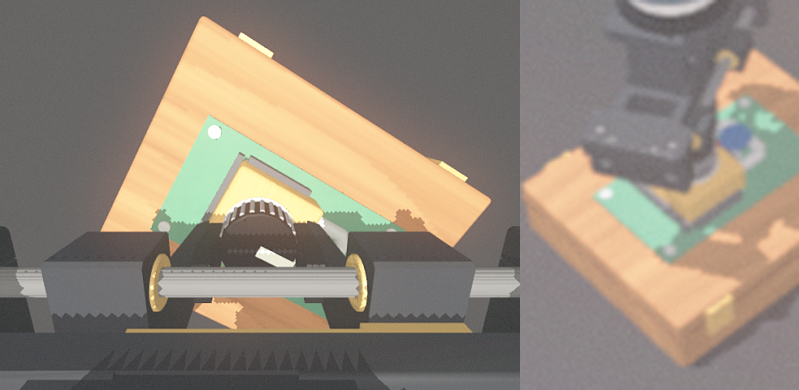

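The turn is 120° in total, with the mark still fixed in the tool view. I'll open, rise and check the mark against the index.

Request:
send_rows(turn=[[0,0,0],[0,0,0],[0,0,0],[0,0,0],[0,0,0],[0,0,0]], travel=[[0,0,0],[0,0,0],[0,0,0],[0,0,0],[0,0,0],[0,0,0]], hand=[0,0,0,0,0,0])

```text
time_s: 15.95
ee_pos: [0.5626, -0.1121, 0.048]
tcp_rot: [-0.272, 0.653, -0.272, -0.653]
wrist_force: [-0.6, 0.8, 0.6]
opening: 0.966
```

Request:
send_rows(turn=[[-8,0,0],[-16,0,0],[-24,0,0],[-32,0,0],[-40,0,0],[-48,0,0],[-56,0,0],[-60,0,0]], travel=[[-2,0,0],[-5,0,0],[-8,0,0],[-11,0,0],[-12,0,0],[-12,0,0],[-12,0,0],[-12,0,0]], hand=[0,0,0,0,0,0,0,0])

```text
time_s: 16.75
ee_pos: [0.5626, -0.1121, 0.1682]
tcp_rot: [0.093, 0.701, 0.093, -0.701]
wrist_force: [-0.3, 0.3, 0.0]
opening: 0.997
```

```bash
python3 v2.py g7; python3 -c "
from h import *
print(observe()['torque'])"
```

```text
travel cm [12.17 -0.16  0.1 ] turn [-5.994e+01 -1.000e-02 -2.000e-02] psi now -74.94 pos [ 0.5626 -0.1121  0.1682] t 16.75 F [-0.31  0.26  0.  ] open 0.997 q6 0.9
[ 0.04473873  0.00605454 -0.01894578]
```

View pics/g7.png

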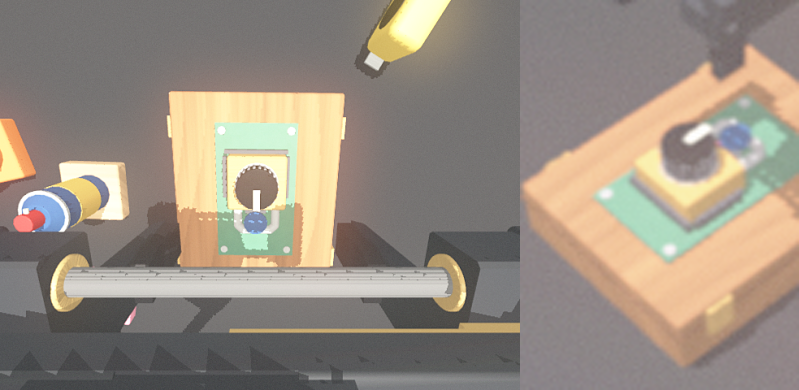

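The white mark at (256,200) small now points at the index and stud. I'll check the angle and the shackle position at full resolution.

```bash
python3 - <<'E'
from m import *
c=pickle.load(open('g7.pkl','rb'));h=hsv(c)
w=cv2.inRange(h,(0,0,190),(180,50,255));
x0,y0,x1,y1=300,218,330,262
m=np.zeros_like(w);m[y0:y1,x0:x1]=w[y0:y1,x0:x1]
n,l,st,ce=cv2.connectedComponentsWithStats(m);i=1+np.argmax(st[1:,4])
ys,xs=np.where(l==i);P=np.array([onz(c,x,y,.1)[:2] for x,y in zip(xs,ys)])
vx,vy,X,Y=cv2.fitLine(P.astype(np.float32),2,0,.01,.01).ravel();print(st[i],'angle',np.degrees(np.arctan2(vy,vx)))
b=cv2.inRange(h,(100,110,50),(125,255,255));p,s2=cent(b,(295,255,335,295));print('stud',p,s2,onz(c,*p,.075))
L=np.array([.5612,-.1108]);X=np.array([.968,.25]);print('dialtop',proj(c,[*L,.1]))
a=cv2.resize(c['frame'][170:320,240:390],None,fx=4,fy=4,interpolation=cv2.INTER_CUBIC);cv2.imwrite('pics/g7c.png',a)
E
```

```text
[311 234  10  27 236] angle 15.42353
stud [313.36170213 285.06382979] [304 282  21   6  47] [ 0.51189181 -0.12283538  0.075     ]
dialtop (np.float64(314.4276565180156), np.float64(235.5620717489707))
```

View pics/g7c.png

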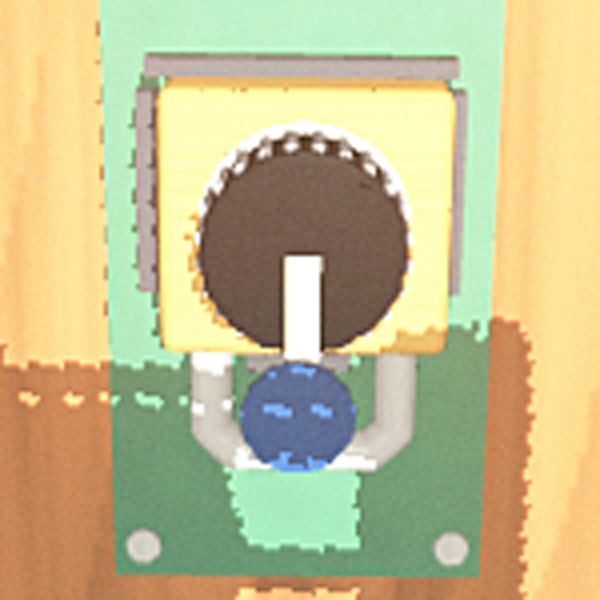

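The mark is at 15.4° against the lock axis at 14.5°, so the dial is in the 0 notch. The shackle is still shut. Next I'll pinch the shackle legs from outside.

```bash
python3 -c "
from h import *
plan([.5215,-.1211,.09],-75.5)"
```

```text
travel cm [ 7.8  -0.17  4.2 ] turn [ 0.31 -0.   -0.  ] psi now -75.19 pos [ 0.5625 -0.112   0.168 ] t 16.85 F [1.04 0.91 0.24] open 1.0 q6 0.91
```

Request:
send_rows(turn=[[0.3,0,0],[0.3,0,0],[0.3,0,0],[0.3,0,0],[0.3,0,0],[0.3,0,0]], travel=[[0,-0.1,1.5],[1.5,-0.2,3.5],[4,-0.2,4.2],[6.5,-0.2,4.2],[7.8,-0.2,4.2],[7.8,-0.2,4.2]], hand=[0,0,0,0,0,0])

```text
time_s: 17.45
ee_pos: [0.52, -0.1202, 0.0882]
tcp_rot: [-0.088, -0.7, -0.089, 0.703]
wrist_force: [-1.4, -0.8, 0.8]
opening: 0.996
```

```bash
python3 v2.py k1;  python3 -c "
from h import *
plan([.5215,-.1211,.0225],-75.5)"
```

```text
travel cm [ 4.15  0.13 -4.23] turn [-60.59   0.08   0.22] psi now -75.59 pos [ 0.52   -0.1202  0.0882] t 17.45 F [-1.35 -0.83  0.85] open 0.996 q6 0.87
travel cm [6.81 0.   0.05] turn [-0.04 -0.02 -0.02] psi now -75.54 pos [ 0.522  -0.1209  0.0906] t 17.55 F [-0.65 -0.81  1.13] open 0.996 q6 0.87
```

View pics/k1.png

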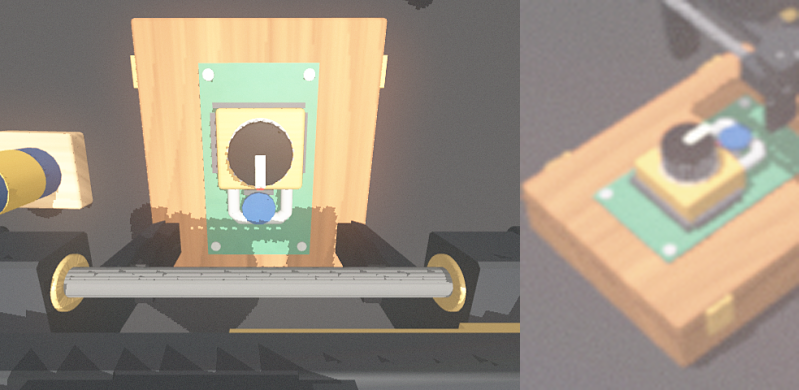

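Request:
send_rows(turn=[[0,0,0],[0,0,0],[0,0,0],[0,0,0],[0,0,0]], travel=[[1,0,0.05],[2.5,0,0.05],[4,0,0.05],[5,0,0.05],[5,0,0.05]], hand=[0,0,0,0,0])

```text
time_s: 18.05
ee_pos: [0.5202, -0.1205, 0.0389]
tcp_rot: [-0.089, -0.701, -0.09, 0.702]
wrist_force: [0.3, 0.9, -0.2]
opening: 0.999
```

```bash
python3 v2.py k2;  python3 -c "
from h import *
plan([.5215,-.1211,.0225],-75.5)"
```

```text
travel cm [-0.77  0.09 -4.21] turn [-6.052e+01  4.000e-02  1.200e-01] psi now -75.52 pos [ 0.5202 -0.1205  0.0389] t 18.05 F [ 0.32  0.87 -0.19] open 0.999 q6 0.87
travel cm [ 1.78  0.02 -0.02] turn [-0.02 -0.02 -0.01] psi now -75.52 pos [ 0.5213 -0.121   0.0403] t 18.15 F [ 0.2  -0.16 -0.4 ] open 0.996 q6 0.87
```

View pics/k2.png

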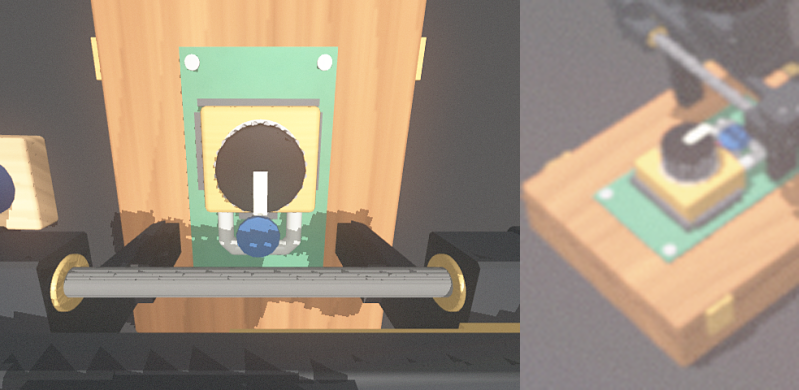

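Request:
send_rows(turn=[[0,0,0],[0,0,0],[0,0,0],[0,0,0],[0,0,0],[0,0,0]], travel=[[0.5,0,0],[1.0,0,0],[1.4,0,0],[1.6,0,0],[1.75,0,0],[1.75,0,0]], hand=[0,0,0,0,0,0])

```text
time_s: 18.75
ee_pos: [0.5208, -0.1208, 0.0223]
tcp_rot: [-0.089, -0.701, -0.089, 0.702]
wrist_force: [0.4, -0.0, 0.0]
opening: 1.001
```

```bash
python3 v2.py k3;  python3 -c "
from h import *
plan([.5215,-.1211,.0225],-75.5)"
```

```text
travel cm [-2.42  0.04 -4.16] turn [-6.052e+01  1.000e-02  3.000e-02] psi now -75.52 pos [ 0.5208 -0.1208  0.0223] t 18.75 F [ 0.38 -0.    0.03] open 1.001 q6 0.87
travel cm [ 0.01  0.03 -0.04] turn [-0.01 -0.01 -0.01] psi now -75.51 pos [ 0.521  -0.1209  0.0226] t 18.85 F [ 0.57 -0.26 -0.09] open 0.998 q6 0.87
```

View pics/k3.png

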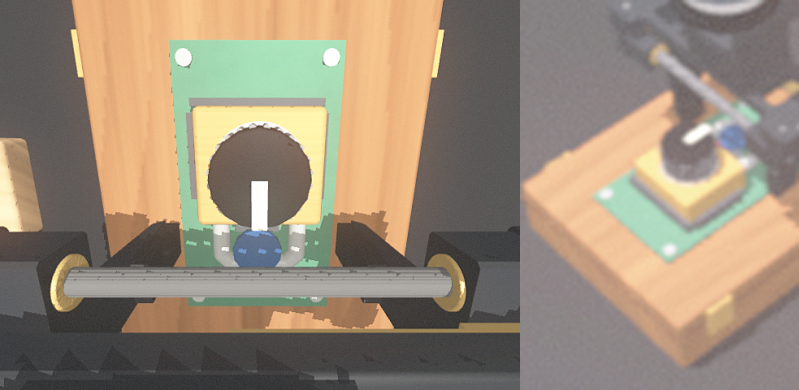

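No contact. Closing on the shackle, where the opening should be about 49/88 = 0.56.

Request:
send_rows(turn=[[0,0,0],[0,0,0],[0,0,0],[0,0,0],[0,0,0],[0,0,0],[0,0,0]], travel=[[0,0,0],[0,0,0],[0,0,0],[0,0,0],[0,0,0],[0,0,0],[0,0,0]], hand=[255,255,255,255,255,255,255])

```text
time_s: 19.55
ee_pos: [0.5209, -0.121, 0.0225]
tcp_rot: [-0.089, -0.701, -0.089, 0.702]
wrist_force: [-0.9, -0.8, 0.6]
opening: 0.542
```

```bash
python3 v2.py k4
```

```text
travel cm [-2.4   0.02 -4.16] turn [-6.051e+01  1.000e-02 -0.000e+00] psi now -75.51 pos [ 0.5209 -0.121   0.0225] t 19.55 F [-0.92 -0.84  0.62] open 0.542 q6 0.87
```

View pics/k4.png

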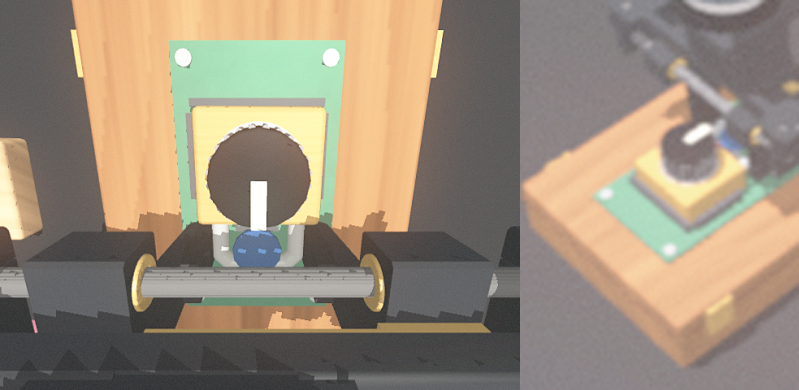

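The opening of 0.54, about 48 mm, means the legs are pinched. I'll pull 20 mm along tool +z, with a little extra.

Request:
send_rows(turn=[[0,0,0],[0,0,0],[0,0,0],[0,0,0],[0,0,0],[0,0,0],[0,0,0],[0,0,0]], travel=[[0,0,0.3],[0,0,0.6],[0,0,0.9],[0,0,1.2],[0,0,1.5],[0,0,1.8],[0,0,2.0],[0,0,2.0]], hand=[255,255,255,255,255,255,255,255])

```text
time_s: 20.45
ee_pos: [0.5011, -0.126, 0.0226]
tcp_rot: [-0.089, -0.701, -0.089, 0.702]
wrist_force: [1.3, 0.3, -0.1]
opening: 0.541
```

Request:
send_rows(turn=[[0,0,0],[0,0,0],[0,0,0]], travel=[[0,0,0.1],[0,0,0.2],[0,0,0.2]], hand=[255,255,255])

```text
time_s: 20.75
ee_pos: [0.4997, -0.1264, 0.0225]
tcp_rot: [0.089, 0.701, 0.089, -0.701]
wrist_force: [2.3, -0.0, -0.4]
opening: 0.54
```

```bash
python3 v2.py k5
```

```text
travel cm [-2.4   0.03 -6.35] turn [-60.52  -0.    -0.  ] psi now -75.52 pos [ 0.4997 -0.1264  0.0225] t 20.75 F [ 2.28 -0.01 -0.45] open 0.54 q6 0.84
```

View pics/k5.png

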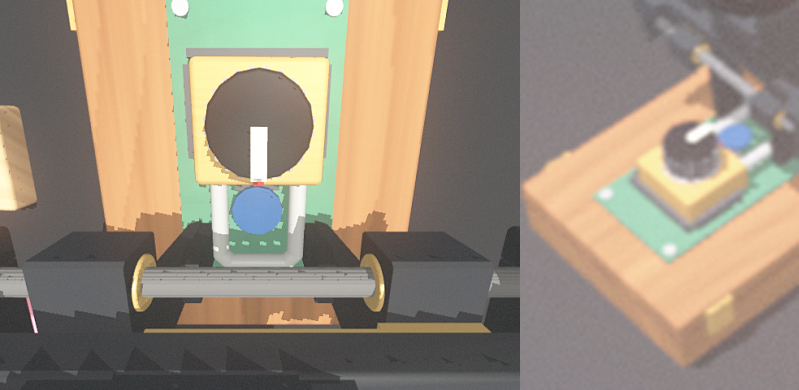

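The shackle is visibly out, with its crossbar at (258,258) clear of the stud head at (257,210). I'll pull a little further to feel the stop.

Request:
send_rows(turn=[[0,0,0],[0,0,0],[0,0,0]], travel=[[0,0,0.1],[0,0,0.2],[0,0,0.2]], hand=[255,255,255])

```text
time_s: 21.15
ee_pos: [0.4997, -0.1265, 0.0228]
tcp_rot: [0.089, 0.703, 0.089, -0.7]
wrist_force: [10.7, 3.6, -4.9]
opening: 0.544
```

```bash
python3 v2.py k6
```

```text
travel cm [-2.34  0.02 -6.36] turn [-60.54  -0.19  -0.16] psi now -75.54 pos [ 0.4997 -0.1265  0.0228] t 21.15 F [10.65  3.61 -4.93] open 0.544 q6 0.84
```

View pics/k6.png

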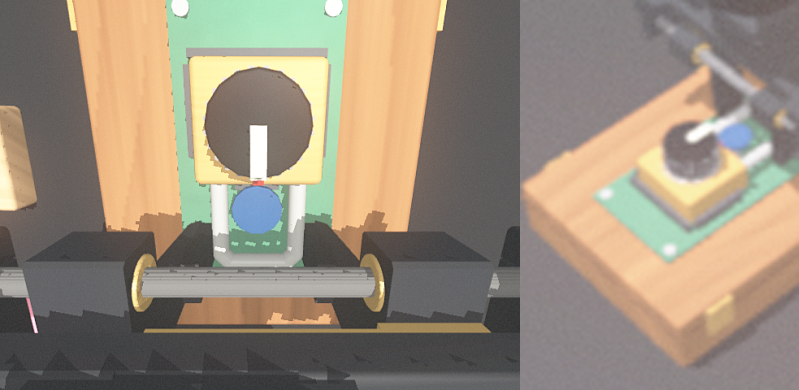

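The stop is felt, with 11 N at 0.0218 m of travel. I'll unload, open, rise and return to the dial.

Request:
send_rows(turn=[[0,0,0],[0,0,0],[0,0,0],[0,0,0],[0,0,0],[0,0,0],[0,0,0],[0,0,0]], travel=[[0,0,-0.15],[0,0,-0.2],[0,0,-0.2],[0,0,-0.2],[0,0,-0.2],[0,0,-0.2],[0,0,-0.2],[0,0,-0.2]], hand=[255,255,0,0,0,0,0,0])

```text
time_s: 22.05
ee_pos: [0.4995, -0.1264, 0.0225]
tcp_rot: [-0.089, -0.701, -0.089, 0.702]
wrist_force: [-0.4, 0.2, -0.0]
opening: 1.0
```

Request:
send_rows(turn=[[0,0,0],[0,0,0],[0,0,0],[0,0,0],[0,0,0]], travel=[[-1,0,0],[-3,0,0],[-6,0,0],[-8,0,0],[-8,0,0]], hand=[0,0,0,0,0])

```text
time_s: 22.55
ee_pos: [0.5021, -0.1275, 0.1063]
tcp_rot: [0.091, 0.703, 0.088, -0.699]
wrist_force: [0.6, 0.2, -0.6]
opening: 1.0
```

```bash
python3 v2.py k7; python3 -c "
from h import *
plan([.5607,-.111,.10],-20)"
```

```text
travel cm [ 6.01 -0.17 -6.11] turn [-60.51  -0.13  -0.39] psi now -75.51 pos [ 0.5021 -0.1275  0.1063] t 22.55 F [ 0.55  0.2  -0.6 ] open 1.0 q6 0.84
travel cm [ 0.3   0.03 -6.28] turn [-5.551e+01 -2.000e-02 -6.000e-02] psi now -75.51 pos [ 0.4998 -0.1264  0.1029] t 22.65 F [ 0.31  0.39 -0.25] open 0.997 q6 0.84
```

View pics/k7.png

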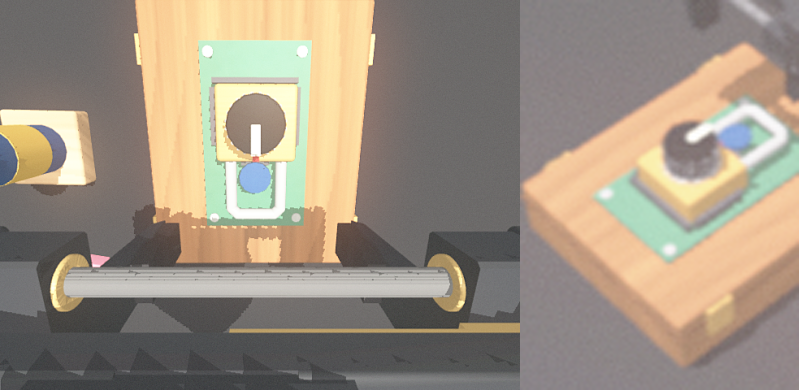

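The shackle is fully out: its crossbar at (256,213) is well past the stud head at (255,178). The lock is still in its pocket, with the mark at the index. Moving over the dial.

Request:
send_rows(turn=[[-7,0,0],[-14,0,0],[-21,0,0],[-28,0,0],[-35,0,0],[-42,0,0],[-49,0,0],[-55.5,0,0]], travel=[[0,0,-1],[0,0,-2],[0,0,-3],[0,0,-4],[0,0,-5],[0.2,0,-5.8],[0.3,0,-6.3],[0.3,0,-6.3]], hand=[0,0,0,0,0,0,0,0])

```text
time_s: 23.45
ee_pos: [0.5598, -0.1099, 0.0974]
tcp_rot: [-0.406, -0.578, -0.408, 0.579]
wrist_force: [0.6, -0.7, -0.5]
opening: 0.999
```

Request:
send_rows(turn=[[0,0,0],[0,0,0],[0,0,0]], travel=[[0.7,0,0],[1.5,0,0],[1.5,0,0]], hand=[0,0,0])

```text
time_s: 23.75
ee_pos: [0.5589, -0.11, 0.0821]
tcp_rot: [-0.404, -0.579, -0.406, 0.581]
wrist_force: [0.2, 0.6, 0.1]
opening: 1.0
```

```bash
python3 v2.py l1; python3 -c "
from h import *
plan([.5607,-.111,.0455],-20)"
```

```text
travel cm [ 3.56  0.26 -0.  ] turn [-5.15 -0.02  0.24] psi now -20.15 pos [ 0.5589 -0.11    0.0821] t 23.75 F [0.19 0.58 0.1 ] open 1.0 q6 -0.05
travel cm [3.81 0.09 0.03] turn [-0.1  -0.    0.09] psi now -20.1 pos [ 0.56   -0.1104  0.0836] t 23.85 F [ 0.77 -0.38 -0.21] open 1.006 q6 -0.05
```

View pics/l1.png

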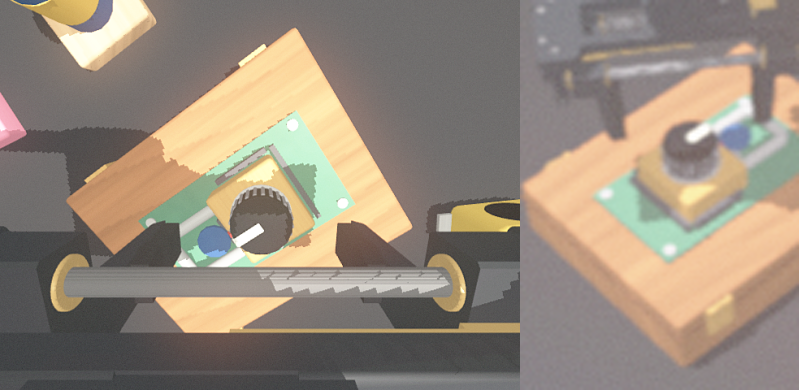

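Request:
send_rows(turn=[[0,0,0],[0,0,0],[0,0,0],[0,0,0],[0,0,0]], travel=[[1,0.1,0],[2,0.1,0],[3,0.1,0],[3.7,0.1,0],[3.7,0.1,0]], hand=[0,0,0,0,0])

```text
time_s: 24.35
ee_pos: [0.5604, -0.1105, 0.0458]
tcp_rot: [-0.405, -0.579, -0.406, 0.58]
wrist_force: [0.3, 0.4, 0.1]
opening: 1.003
```

Request:
send_rows(turn=[[0,0,0],[0,0,0],[0,0,0],[0,0,0],[0,0,0],[0,0,0],[0,0,0],[0,0,0]], travel=[[0,0,0],[0,0,0],[0,0,0],[0,0,0],[0,0,0],[0,0,0],[0,0,0],[0,0,0]], hand=[255,255,255,255,255,255,255,255])

```text
time_s: 25.15
ee_pos: [0.5613, -0.1108, 0.0476]
tcp_rot: [-0.405, -0.579, -0.406, 0.579]
wrist_force: [-2.2, 1.6, 3.0]
opening: 0.446
```

```bash
python3 v2.py l2
```

```text
travel cm [ 0.11 -0.01  0.  ] turn [-5.01 -0.    0.04] psi now -20.01 pos [ 0.5613 -0.1108  0.0476] t 25.15 F [-2.16  1.59  3.03] open 0.446 q6 -0.05
```

View pics/l2.png

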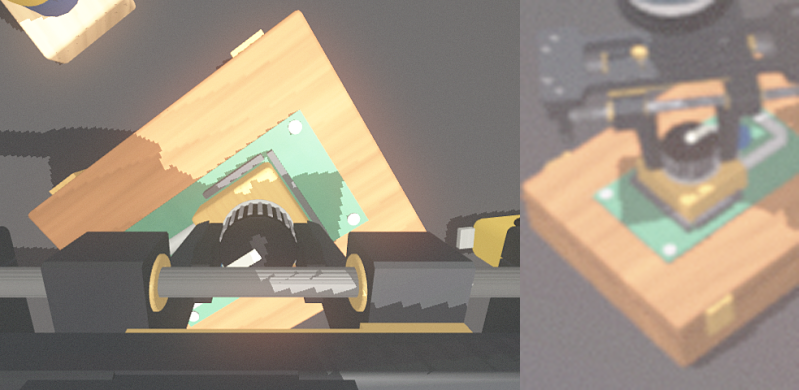

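The dial is gripped at opening 0.446. I'll lift straight up, slowly at first.

Request:
send_rows(turn=[[0,0,0],[0,0,0],[0,0,0],[0,0,0],[0,0,0],[0,0,0]], travel=[[-0.4,0,0],[-0.8,0,0],[-1.3,0,0],[-1.9,0,0],[-2.5,0,0],[-2.5,0,0]], hand=[255,255,255,255,255,255])

```text
time_s: 25.85
ee_pos: [0.5625, -0.1113, 0.0738]
tcp_rot: [0.406, 0.58, 0.405, -0.579]
wrist_force: [1.2, 0.2, -3.5]
opening: 0.445
```

```bash
python3 v2.py l3
```

```text
travel cm [ 2.73 -0.14 -0.01] turn [-5.01  0.01 -0.13] psi now -20.01 pos [ 0.5625 -0.1113  0.0738] t 25.85 F [ 1.22  0.16 -3.49] open 0.445 q6 -0.05
```

View pics/l3.png

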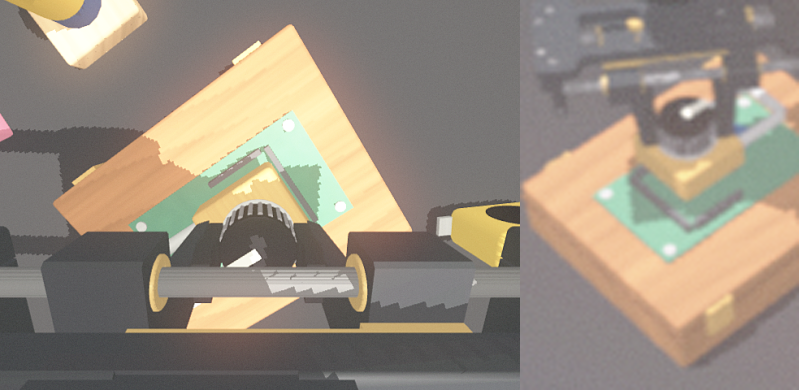

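The lock is rising with the gripper and the empty pocket is visible at (690,200). The force of -3.5 N matches its weight. Lifting 11 cm more.

Request:
send_rows(turn=[[0,0,0],[0,0,0],[0,0,0],[0,0,0],[0,0,0],[0,0,0],[0,0,0],[0,0,0]], travel=[[-1,0,0],[-3,0,0],[-5,0,0],[-7,0,0],[-9,0,0],[-10.3,0,0],[-11,0,0],[-11,0,0]], hand=[255,255,255,255,255,255,255,255])

```text
time_s: 26.75
ee_pos: [0.562, -0.1111, 0.1834]
tcp_rot: [0.406, 0.58, 0.405, -0.579]
wrist_force: [0.1, -0.2, -3.9]
opening: 0.442
```

Request:
send_rows(turn=[[0,0,0],[0,0,0],[0,0,0],[0,0,0],[0,0,0]], travel=[[0,0,0],[0,0,0],[0,0,0],[0,0,0],[0,0,0]], hand=[255,255,255,255,255])

```text
time_s: 27.25
ee_pos: [0.5614, -0.1109, 0.1821]
tcp_rot: [-0.405, -0.579, -0.406, 0.579]
wrist_force: [0.1, -0.6, -3.4]
opening: 0.445
```

```bash
python3 - <<'E'
from m import *
plan([.5607,-.111,.0455],-20)
c=cam('scene');f=np.clip((c['frame'].astype(float)/255)**.7*255,0,255).astype('uint8')
cv2.imwrite('pics/z1.png',cv2.resize(f[130:310,180:420],None,fx=3.2,fy=3.2,interpolation=cv2.INTER_CUBIC))
cv2.imwrite('pics/z2.png',cam('top')['frame'])
print('lock underside expected proj',proj(c,[.5612,-.1108,.188]))
print(observe()['joint_vel'].round(4))
E
```

```text
travel cm [13.66 -0.05  0.03] turn [-0.01 -0.    0.04] psi now -20.01 pos [ 0.5614 -0.1109  0.1821] t 27.25 F [ 0.07 -0.63 -3.37] open 0.445 q6 -0.05
lock underside expected proj (np.float64(272.6559370474055), np.float64(176.55668451430773))
[ 0.0019 -0.0016 -0.0024  0.0005  0.0008 -0.0003]
```

View pics/z1.png

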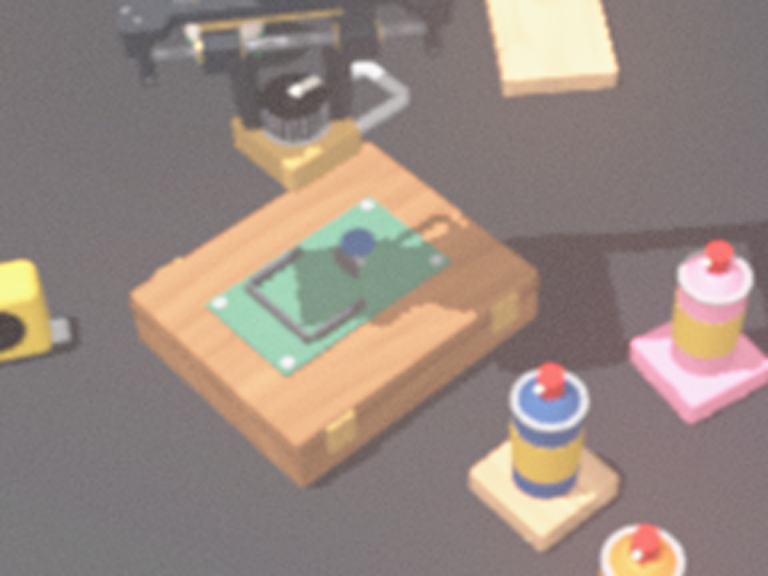

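View pics/z2.png

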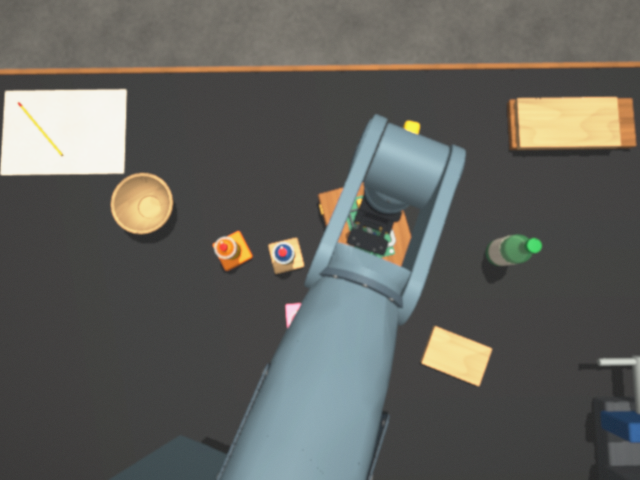

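The lock hangs level, dial up, with its shackle out at (385,95) in the crop. Its underside is about 0.187 m up, after a lift of 0.1345 m. The nozzle cap is up, and the bowl, bottle and board stand at the same pixels as at the start. Handing in.

```bash
python3 -c "
from h import *
s=observe();print(s['time_s'],s['opening'],s['wrist_force'])
print(job_done())"
```

```text
27.35 0.4463951925171121 [-0.9595675  -0.81947751 -3.28570665]
the job is handed in; nothing more can be done
None
```

The job is handed in at 27.35 s: the open lock is held by its dial, still and level. I pressed the nozzle cap to its stop (17 N) and let it spring back. Then I turned the dial 120° clockwise to the index notch, pulled the shackle to its stop (11 N) and lifted the lock straight off its stud.

**Last checks:**
- **Lock:** it is gripped at 39 mm opening, with 3.3–3.9 N of weight on the wrist. Its underside is about 0.187 m above the bench, worked out from the lift height. It looks level in the scene view, with the shackle out.
- **Dial:** before the pull, its mark lay within about 1° of the lock's axis.
- **Other things:** the can's cap is up. The bowl, bottle and board are where they were at the start. The tape measure was mostly hidden by the arm in the last top view, but nothing came near it.

**One disagreement:** the real finger tips were about 34.5 mm short of the TCP as the state reports it. I found this by touch on the cap and in the pictures, and allowed for it in every later grasp. The first descents onto the cap therefore met nothing.

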